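# Blow off castings, unload them to the sloping rack

## Robot

A 6-joint arm with a two-finger parallel gripper is mounted at the origin on the work surface. World frame = base frame: x ahead of the robot, y to its left, z up, the work surface at z = 0. Lengths are in m, angles in rad, forces in N, time in s.
With the tool pointing down it reaches from about 0.375 to 0.9 m from the base axis. Payload 3.1 kg.
Tool frame: the origin (TCP) lies midway between the tips of the shut fingers; the grasp point (between the pads) lies 19 mm behind it (manip.tcp_to_grasp is the distance from the TCP to the grasp point, in m); z points along the fingers, y is the line along which they close (so a half turn about z gives the same grasp; the last joint's range is limited). The gripper opens to 87 mm and grips with 3 to 60 N. Pads are 19 mm wide; open, the fingers measure 117 mm over their backs; the gripper's body (75 mm by 190 mm) begins 51 mm behind the grasp point.
Start: joints at [-0.178, 0.527, 1.433, -0, 1.181, -0.178], TCP at [0.625, 0, 0.223] pointing down, gripper open.
Joint ranges: [-3.08, 3.08], [-0.75, 2.2], [0.22, 2.44], [-1.43, 4.57], [0, 2.65], [-2.85, 2.85]. Speed limits (rad/s): [2.79, 2.79, 3.14, 3.14, 3.14, 3.14].

## Interface

Orientations are given as a unit quaternion [w, x, y, z].
In Python, from rig import manip, imaging gives the robot as it stands.
- The arm moves only by the tool send_rows, never from a script. Its argument "commands" is a list of rows, each an object of numbers: "dx", "dy", "dz": the shift along the tool's x, y, z in mm; "spin": the turn about the tool's z in degrees; "claw": the closure, from 0 (fully open) to 1 (shut). A call has 1 to 5 rows; each row shifts and turns the commanded pose from where the row before left it, along the tool's axes as they then stand; what a row does not reach is not made up. A row lasts 1/10 s, in which the tool goes at most 50 mm and 8.59 degrees, less where a joint would pass 70% of its speed; a pose out of reach is approached as far as the arm can. A call with a gripper value outside its range is refused whole. The fingers move at their own pace and stop on an object; "squeeze" is the grip in N (left out, the last holds). Time passes only in rows, so rows that do not move let the fingers close. It gives the time, the measured TCP pose, the force, the opening and the grip force at its end, in the units of the state.
- manip.read_state(): the state, without advancing time (a new reading comes with each control period).
- imaging.snapshot(name): name is "scene" or "side" or "wrist"; returns a dict with "frame" (420x560x3 uint8, red, green, blue), "camera_matrix" (3x3 intrinsics, pixels), "distortion" ([k1, k2, p1, p2, k3] as OpenCV has them; the pictures are not rectified), "camera_from_world" (4x4, takes a point from world to camera coordinates); the wrist camera has in their place "T_tool_cam" (4x4, takes a point from camera to tool coordinates, whose origin is the TCP and whose axes are the flange's). Camera axes: x right, y down, z forward; pixel columns grow to the right and rows downward; lengths in m; the calibration is good to about 2 mm. A picture is of the moment at which its call begins: read the wrist's pose just before it. There is no depth.
- manip.finish_job(): hands the job in; it is judged then, once.
The state is a dict: "time": time; "qpos": joint angles; "dq": joint speeds; "effort": joint torques, N m; "tool_pos": TCP position; "ee_rot": TCP orientation; "force": force on the tool from outside, world axes, zero at the start; "wrist_torque": the same for the moment, N m; "width": opening from 0.0 (shut) to 1.0 (fully open); "finger_force": force on a finger pad.
Only numpy, scipy, OpenCV 4.12 (cv2) and the standard library are available. Lean on these libraries where they do the work, as an engineer would, in place of code of your own. Each camera call takes 0.05 s, during which the arm holds its last target. There are 200 camera calls.

## Task

The castings in the lidded pot still have loose moulding sand on them: with the lid on, press the plunger of the hand air pump down to its stop at least three times, letting it rise fully after each stroke. Then lift the lid off by its knob and lay it flat, knob up, on the bench clear of the pot, and move every casting out of the pot to stand, stub up and flat on its base, in the narrow sloping tray of the rack. Finally put the lid back on the pot so it sits properly all round; leave the other things on the bench where they are.

Things in the scene. Friction and masses are not known exactly. Their poses are not given: they have to be found in the camera images.
- pot: fixed round steel pot, 180 mm outside diameter, 75 mm high, wall 4 mm (172 mm inside), inner floor 5 mm above its underside; a 192 mm base flange 4 mm thick and a brass air fitting that reaches 119 mm from the axis on its +x side. Origin: centre of the underside, on the bench; z up
- lid: loose lid, 0.35 kg, on the pot at first: underneath a register disc 152 mm wide, 6 mm thick (hangs in the pot's mouth, 10 mm play), then a plate 186 mm wide, 4 mm thick (rests on the rim), a stem 14 mm wide and a black knob 28 mm wide from height 28 to 50 mm. Origin: centre of the register disc's underside, 69 mm above the pot's origin when seated; z up through the knob
- casting1: raw aluminium casting, all alike; two to four are present, standing in the closed pot at the start: a round flange 46 mm in diameter and 16 mm thick, with a round hub 26 mm in diameter to height 23 mm and an upright sprue stub 16 mm in diameter on top, to height 56 mm; 0.11 kg. Origin: centre of the underside; z up along the stub. None if absent
- casting2: raw aluminium casting, all alike; two to four are present, standing in the closed pot at the start: a round flange 46 mm in diameter and 16 mm thick, with a round hub 26 mm in diameter to height 23 mm and an upright sprue stub 16 mm in diameter on top, to height 56 mm; 0.11 kg. Origin: centre of the underside; z up along the stub. None if absent
- casting3: raw aluminium casting, all alike; two to four are present, standing in the closed pot at the start: a round flange 46 mm in diameter and 16 mm thick, with a round hub 26 mm in diameter to height 23 mm and an upright sprue stub 16 mm in diameter on top, to height 56 mm; 0.11 kg. Origin: centre of the underside; z up along the stub. None if absent
- casting4: raw aluminium casting, all alike; two to four are present, standing in the closed pot at the start: a round flange 46 mm in diameter and 16 mm thick, with a round hub 26 mm in diameter to height 23 mm and an upright sprue stub 16 mm in diameter on top, to height 56 mm; 0.11 kg. Origin: centre of the underside; z up along the stub. None if absent
- plunger (a joint): travel of the pump's plunger in m, straight down: 0 = fully up, 0.030 = at its stop. A spring pushes it back up: about 5 N to start it moving, about 12 N at the stop; it rises by itself when let go
- plunger_top (a point): centre of the top of the plunger's flat black round head (52 mm wide, 14 mm thick), 160 mm above the bench when up; moves with it. The pump below is fixed: grey barrel 60 mm wide, 95 mm high, foot 90 mm wide, brass fitting reaching 56 mm from its axis
- tray: fixed steel tray on a rack's legs, 302 mm along x by 68 mm along y; inside its rims 296 by 62 mm, rims 14 mm high all round. Origin: centre of the floor's upper surface, 62 mm above the bench; x along its length (level), z square to the floor, 0.2 rad from vertical, so the floor slopes down to its -y side. A casting put on it stays or slides a few mm; four fit, 55 to 70 mm apart
- wrench: bystander: steel wrench lying on the bench, about 180 mm long; origin under its middle, x along it
- brush: bystander: bench brush lying on the bench, about 200 mm long; origin under its middle, x along it
- tin: bystander: closed steel tin, 60 mm in diameter, 80 mm high; origin at the centre of its underside
Things that resemble listed ones, but are neither listed nor needed, are in the scene too. Leave any turquoise look-alike of the part that bears plunger alone. What is shaped like the lid but purple is not meant.

How it is judged:
On the way, in this order (a step that is already met when the one before it is completed fails the run):
1. first full stroke: plunger at its stop with the lid on the pot (value of joint plunger above 0.026 m and horizontal distance between lid and pot below 0.014 m and z of lid in the frame of pot between 0.064 and 0.074 m and angle between lid's own z axis and vertical below 0.06 rad), for 0.2 s.
2. plunger back up (value of joint plunger below 0.005 m), for 0.1 s.
3. second full stroke, lid on the pot (all of step 1), for 0.2 s.
4. plunger back up (value of joint plunger below 0.005 m), for 0.1 s.
5. third full stroke, lid on the pot (all of step 3), for 0.2 s.
6. plunger back up (value of joint plunger below 0.005 m), for 0.1 s.
7. lid laid aside flat on the bench, knob up, let go (height (world z) of lid below 0.008 m and angle between lid's own z axis and vertical below 0.08 rad and horizontal distance between lid and pot above 0.17 m and linear speed of lid below 0.02 m/s and contact force between the fingers and lid below 0.5 N), for 0.2 s.
At the end, for the whole second after the job is handed in: Each casting present stands flat on the tray floor (within 6 mm, 0.12 rad), within 16 mm of its centre line and 135 mm of its middle; the lid is seated on the pot (14 mm of centre, 5 mm in height, 0.06 rad); the plunger is up (5 mm); all at rest (horizontal distance between lid and pot below 0.014 m and z of lid in the frame of pot between 0.064 and 0.074 m and angle between lid's own z axis and vertical below 0.06 rad and linear speed of each of lid, casting1, casting2, casting3, casting4 below 0.02 m/s and value of joint plunger below 0.005 m and x of casting1 in the frame of tray between -0.135 and 0.135 m and y of casting1 in the frame of tray between -0.016 and 0.016 m and z of casting1 in the frame of tray between -0.005 and 0.006 m and angle between the z axis of each of casting1, casting2, casting3, casting4 and the z axis of tray, either way round below 0.12 rad and x of casting2 in the frame of tray between -0.135 and 0.135 m and y of casting2 in the frame of tray between -0.016 and 0.016 m and z of casting2 in the frame of tray between -0.005 and 0.006 m and x of casting3 in the frame of tray between -0.135 and 0.135 m and y of casting3 in the frame of tray between -0.016 and 0.016 m and z of casting3 in the frame of tray between -0.005 and 0.006 m and x of casting4 in the frame of tray between -0.135 and 0.135 m and y of casting4 in the frame of tray between -0.016 and 0.016 m and z of casting4 in the frame of tray between -0.005 and 0.006 m); the robot touches nothing.
It fails at once if the wrench is disturbed (moved over 30 mm) (distance of wrench from where it was at the start of the episode above 0.03 m).
It fails at once if the brush is disturbed (moved over 30 mm) (distance of brush from where it was at the start of the episode above 0.03 m).
It fails at once if the tin is disturbed (moved over 30 mm) (distance of tin from where it was at the start of the episode above 0.03 m).
Of casting1, casting2, casting3, casting4 only 2 to 4 are there at a start; the rules pass over those that are not, and their reading is None.
At some moment in a run one of lid, casting1, casting2, casting3, casting4 may be knocked a few centimetres aside while the robot is not near it.
It also fails if it takes over 210 s, if anything falls off the work surface, if the arm or the gripper's body presses on something with over 40 N, if the wrist force passes 120 N, or if a joint passes its speed limit or range.

## Working session

There is one attempt and no reset: what is moved stays moved. The work goes in short steps, Python scripts to look and compute and a tool call to move; the robot and the scene stay as the last step left them, time stands still between calls to the robot, and variables do not carry over. Pictures are saved under pics/ and viewed, at most 14 in all, crops included, and the job is handed in when it is done.

Besides the shell and the picture viewer there is one more tool, called after "Emit:" in YAML: its name, and indented under it one key for each argument. send_rows: Moves the arm, as the interface text tells. Its arguments: {"type":"object","properties":{"commands":{"type":"array","items":{"type":"object","properties":{"dx":{"type":"number"},"dy":{"type":"number"},"dz":{"type":"number"},"spin":{"type":"number"},"claw":{"type":"number"}}}},"squeeze":{"type":"number"}},"required":["commands"]}

```bash
mkdir -p pics; ls; cat > h.py <<'E'
import numpy as np, cv2, json
from rig import manip, imaging
from scipy.spatial.transform import Rotation as R
def Tt(st):
    w,x,y,z=st["ee_rot"]; T=np.eye(4); T[:3,:3]=R.from_quat([x,y,z,w]).as_matrix(); T[:3,3]=st["tool_pos"]; return T
def snap(name,fn=None):
    st=manip.read_state(); s=imaging.snapshot(name); s={k:np.array(v) for k,v in s.items()}
    s["W"]=np.linalg.inv(s["camera_from_world"]) if name!="wrist" else Tt(st)@s["T_tool_cam"]
    if fn: cv2.imwrite("pics/"+fn,s["frame"][:,:,::-1])
    np.savez("last_%s.npz"%name,**s); return s
def load(name): return dict(np.load("last_%s.npz"%name))
def ray(s,px):
    p=cv2.undistortPoints(np.array(px,float).reshape(-1,1,2),s["camera_matrix"],s["distortion"]).reshape(-1,2)
    d=np.c_[p,np.ones(len(p))]@s["W"][:3,:3].T
    return s["W"][:3,3],d
def plane(s,px,z):
    o,d=ray(s,px); return o+d*((z-o[2])/d[:,2])[:,None]
def proj(s,P):
    M=np.linalg.inv(s["W"]); r,_=cv2.Rodrigues(M[:3,:3])
    return cv2.projectPoints(np.array(P,float).reshape(-1,1,3),r,M[:3,3],s["camera_matrix"],s["distortion"])[0].reshape(-1,2)
def tri(s1,p1,s2,p2):
    o1,d1=ray(s1,p1);o2,d2=ray(s2,p2);d1=d1[0];d2=d2[0]
    t=np.linalg.lstsq(np.c_[d1,-d2],o2-o1,rcond=None)[0]
    a=o1+t[0]*d1;b=o2+t[1]*d2; return (a+b)/2,np.linalg.norm(a-b)
E
python3 - <<'E'
from h import *
for n in("scene","side","wrist"):
    s=snap(n,n+"0.png");print(n,s["W"].round(3).tolist(),s["camera_matrix"].round(1).tolist(),s["distortion"])
st=manip.read_state();print(st)
a=cv2.imread("pics/scene0.png");b=cv2.imread("pics/side0.png")
E
```

```text
pics
scene [[0.78, 0.414, -0.47, 1.003], [0.626, -0.491, 0.606, -0.647], [0.02, -0.767, -0.642, 0.779], [0.0, 0.0, 0.0, 1.0]] [[477.6, 0.0, 275.7], [0.0, 477.6, 210.4], [0.0, 0.0, 1.0]] [-0.07972349  0.          0.          0.          0.        ]
side [[0.942, -0.236, 0.239, 0.318], [-0.335, -0.619, 0.71, -0.583], [-0.019, -0.749, -0.662, 0.629], [0.0, 0.0, 0.0, 1.0]] [[403.4, 0.0, 282.1], [0.0, 403.4, 208.1], [0.0, 0.0, 1.0]] [-0.11718262  0.          0.          0.          0.        ]
wrist [[1.0, 0.001, -0.003, 0.624], [-0.0, -0.96, -0.28, 0.076], [-0.003, 0.28, -0.96, 0.384], [0.0, 0.0, 0.0, 1.0]] [[344.5, 0.0, 275.1], [0.0, 344.5, 213.0], [0.0, 0.0, 1.0]] [0.01592583 0.         0.         0.         0.        ]
{'time': 0.15, 'qpos': array([-1.78509356e-01,  5.28251019e-01,  1.43360655e+00, -2.09242947e-05,
        1.18140650e+00, -1.78507309e-01]), 'dq': array([ 2.51989337e-04, -2.31006543e-03, -3.11635885e-03,  6.84172918e-05,
        1.08376001e-03,  2.09149215e-03]), 'effort': array([ 9.14956272e-04, -4.40429199e+01, -1.76841742e+01,  6.33679633e-02,
        5.52540855e-02, -1.06930895e-04]), 'tool_pos': array([6.24436259e-01, 1.19323580e-04, 2.21797877e-01]), 'ee_rot': array([-6.80956988e-04,  7.07104444e-01,  7.07108625e-01, -4.84567133e-04]), 'force': array([-0.00911217, -0.38600342, -0.2651803 ]), 'wrist_torque': array([-0.01713051, -0.06842694, -0.00665483]), 'finger_force': 0.0, 'width': 1.0028146971105751}
```

View pics/scene0.png

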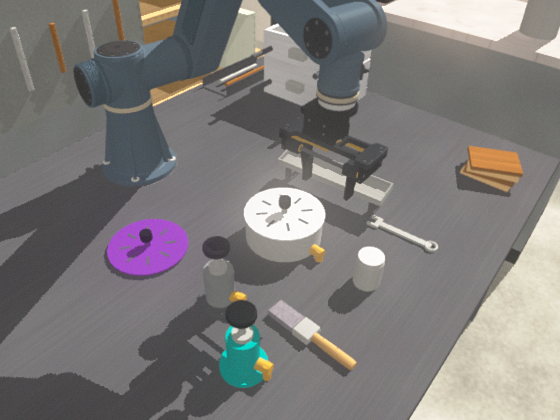

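View pics/side0.png

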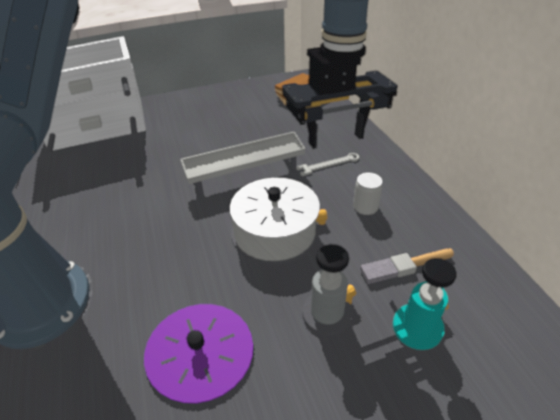

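Scene view: the pump candidates are the grey one (head at scene 217,248 / side 332,258) and the turquoise one (scene 241,314 / side 439,272). The grey barrel fits the text, so the turquoise pump is the look-alike. Lid candidates are the one on the pot (knob at scene 285,202 / side 274,194) and the purple one (scene 147,236), which is excluded. Next I'll measure and confirm in a crop.

```bash
python3 - <<'E'
from h import *
a,b=load("scene"),load("side")
def blob(s,c,r=22,thr=45):
    g=s["frame"].max(2); x,y=c; m=np.zeros(g.shape,np.uint8); m[y-r:y+r,x-r:x+r]=(g[y-r:y+r,x-r:x+r]<thr)
    n,l,st,ce=cv2.connectedComponentsWithStats(m); i=1+np.argmax(st[1:,4]); return ce[i],st[i]
for nm,ca,cb,r in(("greyhead",(217,248),(332,258),20),("turqhead",(241,314),(439,272),20),("lidknob",(285,202),(274,194),12),("purpknob",(147,236),(196,340),14)):
    pa,sa=blob(a,ca,r);pb,sb=blob(b,cb,r);print(nm,pa.round(1),sa,pb.round(1),sb,tri(a,pa,b,pb))
# tray corners, hand-read: scene left,right ends of near rim
ca=a["frame"][130:270,190:420];cb=b["frame"][120:340,170:480]
f=cv2.resize(ca,(796,484));cv2.imwrite("pics/cA.png",f[:,:,::-1])
cv2.imwrite("pics/cB.png",cv2.resize(cb,(775,550))[:,:,::-1])
E
```

```text
Traceback (most recent call last):
ValueError: attempt to get argmax of an empty sequence
```

View pics/wrist0.png

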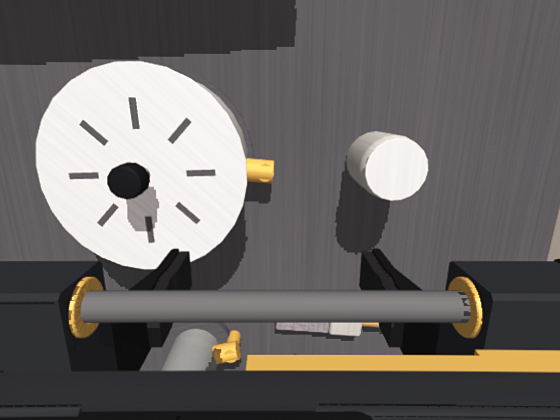

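The wrist view shows the lid (knob at 128,181), the tin at right (388,165), and the grey barrel at the bottom (190,355). I'll redo the blobs with a local threshold.

```bash
python3 - <<'E'
from h import *
a,b=load("scene"),load("side")
def blob(s,c,r):
    g=s["frame"].max(2); x,y=c; w=np.ascontiguousarray(g[y-r:y+r,x-r:x+r]); t,_=cv2.threshold(w,0,255,cv2.THRESH_OTSU); t=min(t,w.min()+30)
    m=(w<=t).astype(np.uint8)
    n,l,st,ce=cv2.connectedComponentsWithStats(m); i=1+np.argmax(st[1:,4]); return ce[i]+[x-r,y-r],st[i],t
for nm,ca,cb,r in(("greyhead",(217,248),(332,258),20),("turqhead",(241,314),(439,272),20),("lidknob",(285,202),(274,194),12),("purpknob",(147,236),(196,340),14)):
    pa,sa,ta=blob(a,ca,r);pb,sb,tb=blob(b,cb,r);print(nm,pa.round(1),sa,ta,pb.round(1),sb,tb,tri(a,pa,b,pb))
cv2.imwrite("pics/cB.png",cv2.resize(b["frame"][120:340,170:480],(775,550),interpolation=cv2.INTER_CUBIC)[:,:,::-1])
E
```

```text
greyhead [216.3 247.6] [  6   8  28  23 513] 86 [332.  258.1] [  3   7  34  27 700] 52 (array([ 0.52478159, -0.20895552,  0.15008264]), np.float64(0.0007110390806351395))
turqhead [240.4 314.1] [  2   7  34  28 700] 76 [438.8 272.3] [  2   7  35  28 748] 52 (array([ 0.6641132 , -0.29640254,  0.15235917]), np.float64(0.00020417746874616034))
lidknob [284.3 201.8] [  6   6  12  13 126] 137 [274.1 195.1] [ 7  7 10 12 84] 52 (array([0.50597322, 0.02428432, 0.10515157]), np.float64(0.003429591537055905))
purpknob [145.5 235.3] [  7   7  12  14 128] 89 [195.3 341.7] [  6   9  15  15 169] 52 (array([ 0.2875767 , -0.20657233,  0.03577652]), np.float64(0.0038437963253183213))
```

View pics/cB.png

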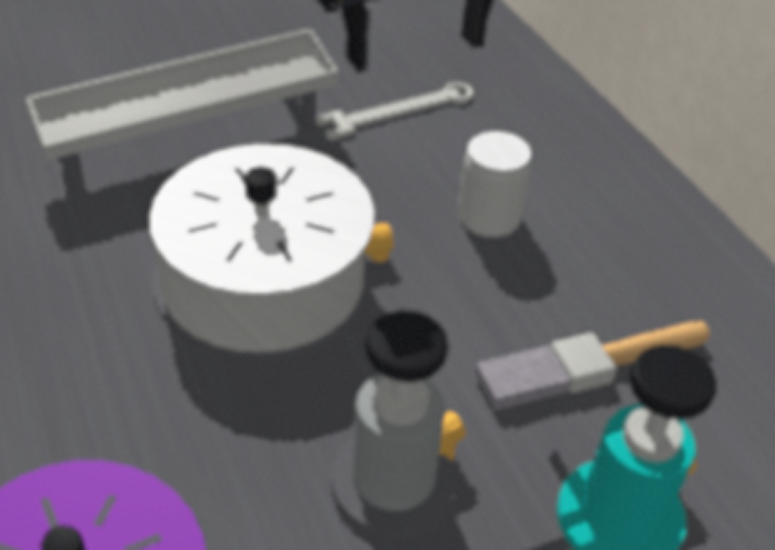

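The crop confirms the grey pump (head at crop 405,345), with the turquoise one to its right. The head at (0.525,-0.209,0.150) matches the 153 mm expected for its mid-height, and the knob at z 0.105 matches the expected 0.108. Moving over the grey head with the fingers shut.

Emit:
send_rows:
  commands:
    - {"dx": -42,"dy": -20,"claw": 1}
    - {"dx": -42,"dy": -20,"claw": 1}
    - {"dx": -42,"dy": -20,"claw": 1}
    - {"dx": -42,"dy": -20,"claw": 1}
    - {"dx": -41,"dy": -20,"claw": 1}
  squeeze: 20

```text
$.commands[0]: bad value
```

Emit:
send_rows:
  commands:
    - {"dz": 20,"claw": 1}
    - {"dz": 20,"claw": 1}
    - {"dz": 10,"claw": 1}
    - {"claw": 1}
    - {"claw": 1}

```text
$.commands[0]: bad value
```

Emit:
send_rows:
  commands:
    - {"dx": -42,"dy": -20,"dz": 0,"spin": 0,"claw": 1}
  squeeze: 20

```text
time: 0.25
tool_pos: [0.6065, -0.0385, 0.2221]
ee_rot: [0.0, 0.705, 0.709, 0.001]
force: [0.6, -0.7, -0.3]
width: 0.967
finger_force: 0.0
```

All five fields are needed in each row.

Emit:
send_rows:
  commands:
    - {"dx": -42,"dy": -20,"dz": 0,"spin": 0,"claw": 1}
    - {"dx": -42,"dy": -20,"dz": 0,"spin": 0,"claw": 1}
    - {"dx": -42,"dy": -20,"dz": 0,"spin": 0,"claw": 1}
    - {"dx": -41,"dy": -20,"dz": 0,"spin": 0,"claw": 1}
    - {"dx": 0,"dy": 0,"dz": 0,"spin": 0,"claw": 1}

```text
time: 0.75
tool_pos: [0.5229, -0.214, 0.2224]
ee_rot: [0.0, 0.709, 0.705, -0.001]
force: [-1.0, 0.3, -0.6]
width: 0.541
finger_force: 0.0
```

Emit:
send_rows:
  commands:
    - {"dx": 0,"dy": 0,"dz": 20,"spin": 0,"claw": 1}
    - {"dx": 0,"dy": 0,"dz": 20,"spin": 0,"claw": 1}
    - {"dx": 0,"dy": 0,"dz": 10,"spin": 0,"claw": 1}
    - {"dx": 0,"dy": 0,"dz": 0,"spin": 0,"claw": 1}
    - {"dx": 0,"dy": 0,"dz": 0,"spin": 0,"claw": 1}

```text
time: 1.25
tool_pos: [0.5254, -0.2086, 0.1728]
ee_rot: [0.0, 0.707, 0.707, 0.0]
force: [0.6, -0.3, -0.6]
width: 0.085
finger_force: 0.0
```

Emit:
send_rows:
  commands:
    - {"dx": 0,"dy": 0,"dz": 13,"spin": 0,"claw": 1}
    - {"dx": 0,"dy": 0,"dz": 13,"spin": 0,"claw": 1}
    - {"dx": 0,"dy": 0,"dz": 10,"spin": 0,"claw": 1}
    - {"dx": 0,"dy": 0,"dz": 6,"spin": 0,"claw": 1}
    - {"dx": 0,"dy": 0,"dz": 0,"spin": 0,"claw": 1}

```text
time: 1.75
tool_pos: [0.5261, -0.2098, 0.1313]
ee_rot: [0.002, 0.707, 0.707, 0.0]
force: [-0.1, -0.1, 10.9]
width: 0.004
finger_force: 5.4
```

Emit:
send_rows:
  commands:
    - {"dx": 0,"dy": 0,"dz": 0,"spin": 0,"claw": 1}

```text
time: 1.85
tool_pos: [0.5261, -0.2098, 0.1319]
ee_rot: [0.002, 0.707, 0.707, 0.0]
force: [-2.0, 0.9, 10.4]
width: 0.007
finger_force: 5.4
```

Emit:
send_rows:
  commands:
    - {"dx": 0,"dy": 0,"dz": 2,"spin": 0,"claw": 1}
    - {"dx": 0,"dy": 0,"dz": 1,"spin": 0,"claw": 1}
    - {"dx": 0,"dy": 0,"dz": 0,"spin": 0,"claw": 1}
    - {"dx": 0,"dy": 0,"dz": 0,"spin": 0,"claw": 1}
    - {"dx": 0,"dy": 0,"dz": 0,"spin": 0,"claw": 1}

```text
time: 2.35
tool_pos: [0.5261, -0.2098, 0.1303]
ee_rot: [0.002, 0.707, 0.707, 0.0]
force: [-3.8, 1.0, 17.9]
width: 0.005
finger_force: 8.8
```

Emit:
send_rows:
  commands:
    - {"dx": 0,"dy": 0,"dz": -20,"spin": 0,"claw": 1}
    - {"dx": 0,"dy": 0,"dz": -20,"spin": 0,"claw": 1}
    - {"dx": 0,"dy": 0,"dz": 0,"spin": 0,"claw": 1}
    - {"dx": 0,"dy": 0,"dz": 0,"spin": 0,"claw": 1}
    - {"dx": 0,"dy": 0,"dz": 0,"spin": 0,"claw": 1}

```text
time: 2.85
tool_pos: [0.5241, -0.2084, 0.1663]
ee_rot: [-0.001, 0.707, 0.707, -0.0]
force: [0.5, -0.0, -0.3]
width: 0.001
finger_force: 0.0
```

Stop reached: 18 N at z 0.130. Two more strokes, plus one spare in case of a marginal one.

Emit:
send_rows:
  commands:
    - {"dx": 0,"dy": 0,"dz": 15,"spin": 0,"claw": 1}
    - {"dx": 0,"dy": 0,"dz": 15,"spin": 0,"claw": 1}
    - {"dx": 0,"dy": 0,"dz": 10,"spin": 0,"claw": 1}
    - {"dx": 0,"dy": 0,"dz": 0,"spin": 0,"claw": 1}
    - {"dx": 0,"dy": 0,"dz": 0,"spin": 0,"claw": 1}

```text
time: 3.35
tool_pos: [0.5257, -0.2093, 0.1303]
ee_rot: [0.001, 0.707, 0.707, 0.0]
force: [-2.6, 2.1, 21.8]
width: 0.004
finger_force: 11.4
```

Emit:
send_rows:
  commands:
    - {"dx": 0,"dy": 0,"dz": 0,"spin": 0,"claw": 1}
    - {"dx": 0,"dy": 0,"dz": 0,"spin": 0,"claw": 1}
    - {"dx": 0,"dy": 0,"dz": 0,"spin": 0,"claw": 1}

```text
time: 3.65
tool_pos: [0.5257, -0.2093, 0.1303]
ee_rot: [0.001, 0.707, 0.707, 0.0]
force: [-3.2, 2.7, 23.8]
width: 0.005
finger_force: 11.3
```

Emit:
send_rows:
  commands:
    - {"dx": 0,"dy": 0,"dz": -20,"spin": 0,"claw": 1}
    - {"dx": 0,"dy": 0,"dz": -20,"spin": 0,"claw": 1}
    - {"dx": 0,"dy": 0,"dz": 0,"spin": 0,"claw": 1}
    - {"dx": 0,"dy": 0,"dz": 0,"spin": 0,"claw": 1}
    - {"dx": 0,"dy": 0,"dz": 0,"spin": 0,"claw": 1}

```text
time: 4.15
tool_pos: [0.5239, -0.2083, 0.1658]
ee_rot: [-0.002, 0.707, 0.707, -0.0]
force: [0.6, -0.4, -0.6]
width: 0.007
finger_force: 0.0
```

Emit:
send_rows:
  commands:
    - {"dx": 0,"dy": 0,"dz": 15,"spin": 0,"claw": 1}
    - {"dx": 0,"dy": 0,"dz": 15,"spin": 0,"claw": 1}
    - {"dx": 0,"dy": 0,"dz": 10,"spin": 0,"claw": 1}
    - {"dx": 0,"dy": 0,"dz": 0,"spin": 0,"claw": 1}
    - {"dx": 0,"dy": 0,"dz": 0,"spin": 0,"claw": 1}

```text
time: 4.65
tool_pos: [0.5255, -0.2092, 0.1303]
ee_rot: [0.001, 0.707, 0.707, 0.0]
force: [-4.2, 3.5, 23.7]
width: 0.007
finger_force: 12.0
```

Emit:
send_rows:
  commands:
    - {"dx": 0,"dy": 0,"dz": 0,"spin": 0,"claw": 1}
    - {"dx": 0,"dy": 0,"dz": 0,"spin": 0,"claw": 1}
    - {"dx": 0,"dy": 0,"dz": 0,"spin": 0,"claw": 1}

```text
time: 4.95
tool_pos: [0.5255, -0.2092, 0.1303]
ee_rot: [0.001, 0.707, 0.707, 0.0]
force: [-4.7, 1.7, 24.1]
width: 0.001
finger_force: 11.9
```

Emit:
send_rows:
  commands:
    - {"dx": 0,"dy": 0,"dz": -20,"spin": 0,"claw": 1}
    - {"dx": 0,"dy": 0,"dz": -20,"spin": 0,"claw": 1}
    - {"dx": 0,"dy": 0,"dz": 0,"spin": 0,"claw": 1}
    - {"dx": 0,"dy": 0,"dz": 0,"spin": 0,"claw": 1}
    - {"dx": 0,"dy": 0,"dz": 0,"spin": 0,"claw": 1}

```text
time: 5.45
tool_pos: [0.5238, -0.2083, 0.1657]
ee_rot: [-0.002, 0.707, 0.707, -0.0]
force: [0.8, -0.8, -0.4]
width: 0.009
finger_force: 0.0
```

Emit:
send_rows:
  commands:
    - {"dx": 0,"dy": 0,"dz": 15,"spin": 0,"claw": 1}
    - {"dx": 0,"dy": 0,"dz": 15,"spin": 0,"claw": 1}
    - {"dx": 0,"dy": 0,"dz": 10,"spin": 0,"claw": 1}
    - {"dx": 0,"dy": 0,"dz": 0,"spin": 0,"claw": 1}
    - {"dx": 0,"dy": 0,"dz": 0,"spin": 0,"claw": 1}

```text
time: 5.95
tool_pos: [0.5255, -0.2092, 0.1302]
ee_rot: [0.001, 0.707, 0.707, 0.0]
force: [-4.8, 2.5, 24.2]
width: 0.003
finger_force: 12.1
```

Emit:
send_rows:
  commands:
    - {"dx": 0,"dy": 0,"dz": 0,"spin": 0,"claw": 1}
    - {"dx": 0,"dy": 0,"dz": 0,"spin": 0,"claw": 1}
    - {"dx": 0,"dy": 0,"dz": 0,"spin": 0,"claw": 1}

```text
time: 6.25
tool_pos: [0.5255, -0.2092, 0.1303]
ee_rot: [0.001, 0.707, 0.707, 0.0]
force: [-4.0, 2.4, 24.7]
width: 0.006
finger_force: 12.0
```

Emit:
send_rows:
  commands:
    - {"dx": 0,"dy": 0,"dz": -20,"spin": 0,"claw": 1}
    - {"dx": 0,"dy": 0,"dz": -20,"spin": 0,"claw": 1}
    - {"dx": 0,"dy": 0,"dz": -40,"spin": 0,"claw": 1}
    - {"dx": 0,"dy": 0,"dz": -40,"spin": 0,"claw": 0}
    - {"dx": 0,"dy": 0,"dz": -20,"spin": 0,"claw": 0}

```text
time: 6.75
tool_pos: [0.5257, -0.2094, 0.2694]
ee_rot: [0.001, 0.707, 0.707, 0.0]
force: [-0.1, -0.7, -0.0]
width: 0.111
finger_force: 0.0
```

Emit:
send_rows:
  commands:
    - {"dx": 45,"dy": 0,"dz": 0,"spin": 0,"claw": 0}
    - {"dx": 45,"dy": 0,"dz": 0,"spin": 0,"claw": 0}
    - {"dx": 45,"dy": 0,"dz": 0,"spin": 0,"claw": 0}
    - {"dx": 45,"dy": 0,"dz": 0,"spin": 0,"claw": 0}
    - {"dx": 45,"dy": 0,"dz": 0,"spin": 0,"claw": 0}

```text
time: 7.25
tool_pos: [0.5239, 0.0178, 0.2659]
ee_rot: [-0.001, 0.707, 0.707, -0.001]
force: [1.3, 0.4, -0.7]
width: 0.556
finger_force: 0.0
```

Emit:
send_rows:
  commands:
    - {"dx": 45,"dy": 0,"dz": 0,"spin": 0,"claw": 0}
    - {"dx": 45,"dy": 0,"dz": 0,"spin": 0,"claw": 0}
    - {"dx": 0,"dy": 0,"dz": 0,"spin": 0,"claw": 0}
    - {"dx": 0,"dy": 0,"dz": 0,"spin": 0,"claw": 0}
    - {"dx": 0,"dy": 0,"dz": 0,"spin": 0,"claw": 0}

```text
time: 7.75
tool_pos: [0.5246, 0.1052, 0.2665]
ee_rot: [-0.001, 0.707, 0.707, -0.001]
force: [-0.3, -0.7, -0.1]
width: 0.967
finger_force: 0.0
```

```bash
python3 - <<'E'
from h import *
s=snap("wrist","w1.png");print(s["W"].round(3).tolist())
snap("scene","s1.png");snap("side","d1.png")
a=cv2.imread("pics/w1.png");cv2.imwrite("pics/w1.png",a)
E
```

```text
[[1.0, 0.0, -0.003, 0.525], [-0.001, -0.96, -0.281, 0.181], [-0.003, 0.281, -0.96, 0.429], [0.0, 0.0, 0.0, 1.0]]
```

View pics/w1.png

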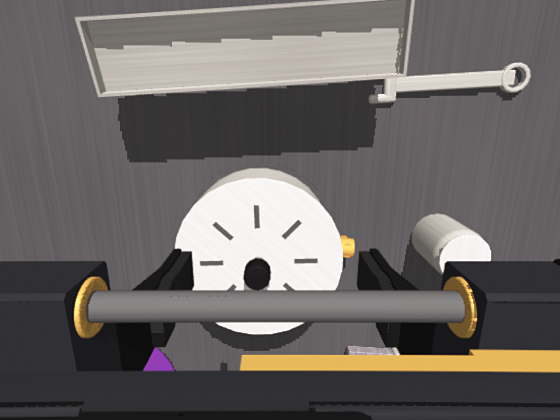

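Wrist view: the lid knob is at (257,274), the tray is at the top with corners (77,18), (412,0), (405,75) and (97,96), the wrench is at (380..525,85), and the tin is at (465,250). Now mapping the bench for a free spot for the lid.

```bash
python3 - <<'E'
from h import *
w=load("wrist"); sc=load("scene"); d=load("side")
print("tray rim~0.076", plane(w,[(77,18),(412,0),(405,75),(97,96)],0.076).round(3).tolist())
print("knobtop .119", plane(w,[(257,267)],0.119).round(3))
z0=dict(np.load("last_scene.npz"))
print("scene wrench ends", plane(sc,[(369,220),(434,247)],0.005).round(3).tolist(),"tin",plane(sc,[(368,282)],0.0).round(3),"brush",plane(sc,[(275,312),(352,365)],0.01).round(3).tolist(),"bricks",plane(sc,[(465,180),(515,188),(520,165)],0).round(3).tolist(),"edge",plane(sc,[(545,170),(500,270),(425,390)],0).round(3).tolist())
print("shelf",plane(sc,[(265,95),(330,120)],0).round(3).tolist())
# lid circle in wrist: white plate top z .079
g=w["frame"].min(2); m=(g>225).astype(np.uint8); m[:170]=0;m[290:]=0;m[:,:170]=0;m[:,350:]=0
c=max(cv2.findContours(m,cv2.RETR_EXTERNAL,cv2.CHAIN_APPROX_NONE)[0],key=cv2.contourArea)[:,0,:]
c=c[(c[:,1]<250)]
P=plane(w,c.astype(float),0.079)[:,:2]
A=np.c_[2*P,np.ones(len(P))];x=np.linalg.lstsq(A,(P**2).sum(1),rcond=None)[0];print("circle",x[:2],np.sqrt(x[2]+x[0]**2+x[1]**2),len(P))
E
```

```text
tray rim~0.076 [[0.344, 0.263, 0.076], [0.646, 0.277, 0.076], [0.647, 0.215, 0.076], [0.351, 0.196, 0.076]]
knobtop .119 [[0.506 0.035 0.119]]
scene wrench ends [[0.637, 0.206, 0.005], [0.805, 0.221, 0.005]] tin [[0.738 0.03  0.   ]] brush [[0.637, -0.168, 0.01], [0.822, -0.174, 0.01]] bricks [[0.758, 0.54, 0.0], [0.884, 0.599, 0.0], [0.86, 0.728, 0.0]] edge [[0.929, 0.754, 0.0], [0.956, 0.255, 0.0], [0.95, -0.129, 0.0]]
shelf [[-0.002, 0.57, 0.0], [0.277, 0.571, 0.0]]
circle [0.50533764 0.02543214] 0.09069695719917543 221
```

Lid circle is at (0.505,0.025), radius 0.091, and the knob agrees. Free spot for the lid: (0.50,0.42), beyond the tray. Going for the knob.

Emit:
send_rows:
  commands:
    - {"dx": -40,"dy": -10,"dz": 10,"spin": 0,"claw": 0}
    - {"dx": -40,"dy": -9,"dz": 20,"spin": 0,"claw": 0}
    - {"dx": 0,"dy": 0,"dz": 35,"spin": 0,"claw": 0}
    - {"dx": 0,"dy": 0,"dz": 35,"spin": 0,"claw": 0}
    - {"dx": 0,"dy": 0,"dz": 0,"spin": 0,"claw": 0}

```text
time: 8.4
tool_pos: [0.5025, 0.0249, 0.164]
ee_rot: [-0.004, 0.708, 0.706, -0.003]
force: [-0.5, 0.3, 0.3]
width: 0.999
finger_force: 0.0
```

```bash
python3 - <<'E'
from h import *
st=manip.read_state();print(st["tool_pos"].round(4),st["ee_rot"].round(4))
E
```

```text
[0.5025 0.0249 0.164 ] [-0.004   0.7082  0.706  -0.0029]
```

Emit:
send_rows:
  commands:
    - {"dx": 0,"dy": 1,"dz": 30,"spin": 0,"claw": 0.3}
    - {"dx": 0,"dy": 0,"dz": 25,"spin": 0,"claw": 0.3}
    - {"dx": 0,"dy": 0,"dz": 17,"spin": 0,"claw": 0.3}
    - {"dx": 0,"dy": 0,"dz": 0,"spin": 0,"claw": 0.3}
    - {"dx": 0,"dy": 0,"dz": 0,"spin": 0,"claw": 0.3}

```text
time: 8.9
tool_pos: [0.508, 0.0256, 0.0967]
ee_rot: [0.001, 0.707, 0.707, 0.0]
force: [0.4, -0.1, -0.1]
width: 0.722
finger_force: 0.0
```

Emit:
send_rows:
  commands:
    - {"dx": 0,"dy": 0,"dz": 0,"spin": 0,"claw": 1}
    - {"dx": 0,"dy": 0,"dz": 0,"spin": 0,"claw": 1}
    - {"dx": 0,"dy": 0,"dz": 0,"spin": 0,"claw": 1}
    - {"dx": 0,"dy": 0,"dz": 0,"spin": 0,"claw": 1}
    - {"dx": 0,"dy": 0,"dz": 0,"spin": 0,"claw": 1}
  squeeze: 25

```text
time: 9.4
tool_pos: [0.5066, 0.0261, 0.0958]
ee_rot: [-0.0, 0.707, 0.707, -0.0]
force: [-3.9, -1.4, 3.3]
width: 0.333
finger_force: 2.2
```

Emit:
send_rows:
  commands:
    - {"dx": 0,"dy": 0,"dz": 0,"spin": 0,"claw": 0.5}
    - {"dx": 0,"dy": 0,"dz": 0,"spin": 0,"claw": 0.5}
    - {"dx": 0,"dy": -1,"dz": 5,"spin": 0,"claw": 0.5}
    - {"dx": 0,"dy": 0,"dz": 0,"spin": 0,"claw": 1}
    - {"dx": 0,"dy": 0,"dz": 0,"spin": 0,"claw": 1}

```text
time: 9.9
tool_pos: [0.5057, 0.0261, 0.0902]
ee_rot: [-0.0, 0.707, 0.707, -0.0]
force: [0.0, 0.9, -0.1]
width: 0.394
finger_force: 0.0
```

Emit:
send_rows:
  commands:
    - {"dx": 0,"dy": 0,"dz": 0,"spin": 0,"claw": 1}
    - {"dx": 0,"dy": 0,"dz": 0,"spin": 0,"claw": 1}
    - {"dx": 0,"dy": 0,"dz": 0,"spin": 0,"claw": 1}
    - {"dx": 0,"dy": 0,"dz": 0,"spin": 0,"claw": 1}

```text
time: 10.3
tool_pos: [0.506, 0.026, 0.0904]
ee_rot: [0.0, 0.707, 0.707, 0.0]
force: [1.1, -0.1, -1.9]
width: 0.315
finger_force: 25.0
```

Emit:
send_rows:
  commands:
    - {"dx": 0,"dy": 0,"dz": -15,"spin": 0,"claw": 1}
    - {"dx": 0,"dy": 0,"dz": -20,"spin": 0,"claw": 1}
    - {"dx": 0,"dy": 0,"dz": -25,"spin": 0,"claw": 1}
    - {"dx": 0,"dy": 0,"dz": -25,"spin": 0,"claw": 1}
    - {"dx": 0,"dy": 0,"dz": 0,"spin": 0,"claw": 1}

```text
time: 10.8
tool_pos: [0.5078, 0.0258, 0.1779]
ee_rot: [0.003, 0.707, 0.707, 0.002]
force: [1.0, -0.0, -3.7]
width: 0.313
finger_force: 25.0
```

Lid is held (3.7 N). Carrying it over the tray.

Emit:
send_rows:
  commands:
    - {"dx": 25,"dy": 0,"dz": 0,"spin": 0,"claw": 1}
    - {"dx": 35,"dy": 0,"dz": 0,"spin": 0,"claw": 1}
    - {"dx": 35,"dy": 0,"dz": 0,"spin": 0,"claw": 1}
    - {"dx": 35,"dy": 0,"dz": 0,"spin": 0,"claw": 1}
    - {"dx": 35,"dy": 0,"dz": 0,"spin": 0,"claw": 1}

```text
time: 11.3
tool_pos: [0.5045, 0.1921, 0.1736]
ee_rot: [-0.001, 0.707, 0.707, -0.001]
force: [1.0, -0.4, -4.9]
width: 0.316
finger_force: 25.0
```

Emit:
send_rows:
  commands:
    - {"dx": 35,"dy": 0,"dz": 0,"spin": 0,"claw": 1}
    - {"dx": 35,"dy": 0,"dz": 0,"spin": 0,"claw": 1}
    - {"dx": 35,"dy": 0,"dz": 0,"spin": 0,"claw": 1}
    - {"dx": 35,"dy": 0,"dz": 0,"spin": 0,"claw": 1}
    - {"dx": 35,"dy": 0,"dz": 0,"spin": 0,"claw": 1}

```text
time: 11.8
tool_pos: [0.5044, 0.3668, 0.173]
ee_rot: [-0.001, 0.707, 0.707, -0.002]
force: [-0.1, -0.2, -3.7]
width: 0.318
finger_force: 25.0
```

Emit:
send_rows:
  commands:
    - {"dx": 35,"dy": 0,"dz": 0,"spin": 0,"claw": 1}
    - {"dx": 20,"dy": 0,"dz": 0,"spin": 0,"claw": 1}
    - {"dx": 0,"dy": 0,"dz": 25,"spin": 0,"claw": 1}
    - {"dx": 0,"dy": 0,"dz": 30,"spin": 0,"claw": 1}
    - {"dx": 0,"dy": 0,"dz": 20,"spin": 0,"claw": 1}

```text
time: 12.3
tool_pos: [0.5032, 0.4199, 0.0959]
ee_rot: [-0.001, 0.707, 0.707, -0.003]
force: [-0.0, -0.5, -4.2]
width: 0.314
finger_force: 25.0
```

Emit:
send_rows:
  commands:
    - {"dx": 0,"dy": 0,"dz": 25,"spin": 0,"claw": 1}
    - {"dx": 0,"dy": 0,"dz": 25,"spin": 0,"claw": 1}
    - {"dx": 0,"dy": 0,"dz": 15,"spin": 0,"claw": 1}
    - {"dx": 0,"dy": 0,"dz": 0,"spin": 0,"claw": 1}
    - {"dx": 0,"dy": 0,"dz": 0,"spin": 0,"claw": 1}

```text
time: 12.8
tool_pos: [0.5058, 0.4209, 0.0349]
ee_rot: [-0.0, 0.707, 0.707, -0.0]
force: [-0.6, -0.0, -3.4]
width: 0.312
finger_force: 25.0
```

Emit:
send_rows:
  commands:
    - {"dx": 0,"dy": 0,"dz": 7,"spin": 0,"claw": 1}
    - {"dx": 0,"dy": 0,"dz": 4,"spin": 0,"claw": 1}
    - {"dx": 0,"dy": 0,"dz": 2,"spin": 0,"claw": 1}
    - {"dx": 0,"dy": 0,"dz": 0,"spin": 0,"claw": 1}
    - {"dx": 0,"dy": 0,"dz": 0,"spin": 0,"claw": 1}

```text
time: 13.3
tool_pos: [0.5061, 0.4211, 0.0229]
ee_rot: [0.0, 0.707, 0.707, 0.0]
force: [0.6, -0.7, -4.8]
width: 0.312
finger_force: 25.0
```

Emit:
send_rows:
  commands:
    - {"dx": 0,"dy": 0,"dz": 0,"spin": 0,"claw": 0.3}
    - {"dx": 0,"dy": 0,"dz": 0,"spin": 0,"claw": 0.3}
    - {"dx": 0,"dy": 0,"dz": 0,"spin": 0,"claw": 0.3}
    - {"dx": 0,"dy": 0,"dz": 0,"spin": 0,"claw": 0}
    - {"dx": 0,"dy": 0,"dz": -10,"spin": 0,"claw": 0}

```text
time: 13.8
tool_pos: [0.5051, 0.4205, 0.0319]
ee_rot: [-0.0, 0.707, 0.707, -0.001]
force: [-0.2, -1.4, -0.3]
width: 0.676
finger_force: 0.0
```

Emit:
send_rows:
  commands:
    - {"dx": 0,"dy": 0,"dz": -40,"spin": 0,"claw": 0}
    - {"dx": 0,"dy": 0,"dz": -40,"spin": 0,"claw": 0}
    - {"dx": -30,"dy": 0,"dz": -40,"spin": 0,"claw": 0}
    - {"dx": -40,"dy": 0,"dz": -40,"spin": 0,"claw": 0}
    - {"dx": -40,"dy": 0,"dz": -40,"spin": 0,"claw": 0}

```text
time: 14.3
tool_pos: [0.5058, 0.3195, 0.2257]
ee_rot: [0.0, 0.707, 0.708, 0.001]
force: [0.8, -0.6, -0.7]
width: 0.994
finger_force: 0.0
```

Emit:
send_rows:
  commands:
    - {"dx": -40,"dy": 0,"dz": -30,"spin": 0,"claw": 0}
    - {"dx": -40,"dy": 0,"dz": 0,"spin": 0,"claw": 0}
    - {"dx": -30,"dy": 0,"dz": 0,"spin": 0,"claw": 0}
    - {"dx": 0,"dy": 0,"dz": 0,"spin": 0,"claw": 0}
    - {"dx": 0,"dy": 0,"dz": 0,"spin": 0,"claw": 0}

```text
time: 14.8
tool_pos: [0.5062, 0.21, 0.2541]
ee_rot: [0.0, 0.708, 0.706, 0.001]
force: [-0.7, 0.7, 0.2]
width: 1.0
finger_force: 0.0
```

```bash
python3 - <<'E'
from h import *
s=snap("wrist","w2.png");np.savez("w2.npz",**s);print(s["W"].round(3).tolist())
s=snap("scene","s2.png");np.savez("s2.npz",**s);s=snap("side","d2.png");np.savez("d2.npz",**s)
a=cv2.imread("pics/s2.png")[100:300,180:480]
b=cv2.imread("pics/w2.png")
cv2.imwrite("pics/m2.png",cv2.resize(np.vstack([np.pad(a,((0,0),(0,260),(0,0))),b])[:,:],None,fx=.95,fy=.95))
E
```

```text
[[1.0, -0.002, -0.0, 0.506], [-0.002, -0.96, -0.28, 0.286], [0.0, 0.28, -0.96, 0.417], [0.0, 0.0, 0.0, 1.0]]
```

View pics/m2.png

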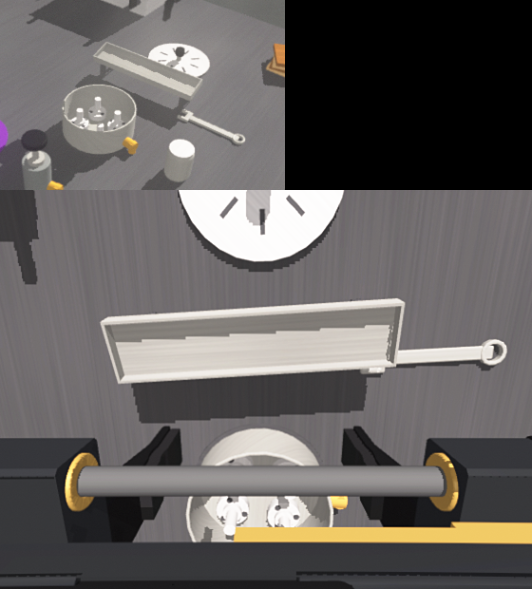

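The lid lies flat beyond the tray and castings are visible in the pot. Tray corners in w2 (wrist) pixels are about (106,137), (425,116), (418,183) and (128,202). Zooming the scene view on the pot and tray.

```bash
python3 - <<'E'
from h import *
s=dict(np.load("s2.npz"))["frame"];d=dict(np.load("d2.npz"))["frame"]
a=cv2.resize(s[180:265,235:335],(400,340),interpolation=2);a2=cv2.resize(s[135:210,270:400],(400,231),interpolation=2)
b=cv2.resize(d[170:255,225:325],(400,340),interpolation=2);b2=cv2.resize(d[125:200,175:305],(400,231),interpolation=2)
cv2.imwrite("pics/m3.png",np.vstack([np.hstack([a,b]),np.hstack([a2,b2])])[:,:,::-1])
E
```

```text
(no output)
```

View pics/m3.png

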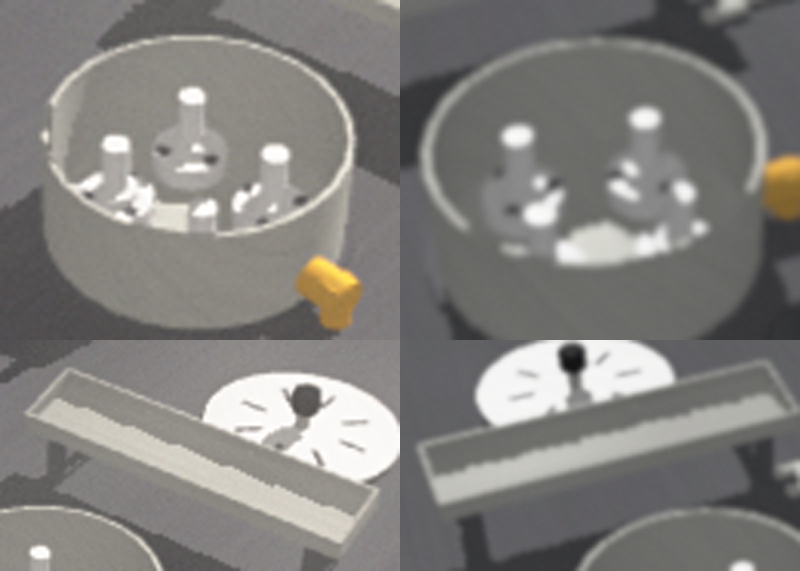

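Four castings. Stub tops in the scene crop are at (191,96), (116,144), (274,154), (204,208); in the side crop at (517,135), (646,118), (542,213), (681,192). Triangulating these and the tray rim.

```bash
python3 - <<'E'
from h import *
s=dict(np.load("s2.npz"));d=dict(np.load("d2.npz"));w=dict(np.load("w2.npz"))
S=np.array([(191,96),(116,144),(274,154),(204,208)])/4+[235,180]-.4
D=np.array([(117,135),(246,118),(142,213),(281,192)])/4+[225,170]-.4
print("S",plane(s,S,.061).round(4).tolist());print("D",plane(d,D,.061).round(4).tolist())
for a in S:
    r=[(tri(s,a,d,b)[1],*tri(s,a,d,b)[0]) for b in D if abs(plane(s,a,.061)-plane(d,b,.061)).max()<.015];print(np.round(r,4).tolist())
n=["TL","BL","BR","TR"]
TS=np.array([(69,30),(28,73),(333,211),(376,150)])/3.077+[270,135]-.3
TD=np.array([(18,106),(40,175),(400,75),(368,23)])/3.077+[175,125]-.3
TW=np.array([(106,137),(128,202),(418,183),(425,116)])
for i in range(4): print(n[i],*[np.round(np.r_[p,e],4).tolist() for p,e in(tri(s,TS[i],w,TW[i]),tri(s,TS[i],d,TD[i]),tri(d,TD[i],w,TW[i]))])
E
```

```text
S [[0.473, 0.0622, 0.061], [0.4669, -0.0004, 0.061], [0.5423, 0.0514, 0.061], [0.5396, -0.011, 0.061]]
D [[0.4715, 0.0619, 0.061], [0.5414, 0.0504, 0.061], [0.4661, -0.0013, 0.061], [0.5381, -0.0117, 0.061]]
[[0.0, 0.4719, 0.0636, 0.0596]]
[[0.0005, 0.4663, 0.0001, 0.06]]
[[0.0006, 0.5419, 0.0518, 0.0601]]
[[0.0004, 0.5387, -0.0099, 0.0595]]
TL [0.3465, 0.2639, 0.0798, 0.0033] [0.3464, 0.2663, 0.0774, 0.0004] [0.3456, 0.2631, 0.0797, 0.0017]
BL [0.3541, 0.1972, 0.0703, 0.0011] [0.3488, 0.2026, 0.0592, 0.0099] [0.3489, 0.1942, 0.0594, 0.0004]
BR [0.6516, 0.2132, 0.0624, 0.0066] [0.65, 0.2093, 0.0657, 0.0036] [0.6528, 0.2153, 0.064, 0.0021]
TR [0.6461, 0.2819, 0.0799, 0.0006] [0.6471, 0.2781, 0.0808, 0.0029] [0.6485, 0.282, 0.0764, 0.0012]
```

Four castings at (0.472,0.062), (0.4665,-0.0005), (0.542,0.051), (0.539,-0.011), tops at z 0.060 (expected 0.061), all inside the pot. Now refining the tray centre and yaw.

```bash
python3 - <<'E'
from h import *
w=dict(np.load("w2.npz"))
g=w["frame"].astype(float).mean(2)
# rim outer edges: near rim (bright->dark below), far rim (dark->bright from above), per column
near=[];far=[]
for x in range(150,400,10):
    c=g[:,x]; ya=137-(x-106)*21/319; yb=202-(x-128)*19/290
    k=np.diff(c); i=int(ya); far.append((x,i-7+np.argmax(k[i-7:i+8])+.5)); i=int(yb)
    if x<370: near.append((x,i-7+np.argmin(k[i-7:i+8])+.5))
for n,p,z in(("far",far,.0825),("near",near,.069)):
    P=plane(w,p,z); f=np.polyfit(P[:,0],P[:,1],1); r=P[:,1]-np.polyval(f,P[:,0]); ok=abs(r)<.003
    f=np.polyfit(P[ok,0],P[ok,1],1); print(n,"slope",f[0].round(4),"y@0.498",np.polyval(f,.498).round(4),ok.sum(),len(ok))
print(plane(w,[(106,137),(425,116)],.0825).round(4).tolist(),plane(w,[(128,202),(418,183)],.069).round(4).tolist())
E
```

```text
far slope 0.0599 y@0.498 0.276 25 25
near slope 0.0606 y@0.498 0.204 22 22
[[0.346, 0.2635, 0.0825], [0.6453, 0.2821, 0.0825]] [[0.353, 0.1966, 0.069], [0.6519, 0.2161, 0.069]]
```

Tray centre is about (0.499,0.2415), yaw 0.06, matching the size. Slots at local x -97, -32, 32 and 97. The fingers close along x, so a casting can pivot onto the slope. Going to casting A at (0.472,0.062).

Emit:
send_rows:
  commands:
    - {"dx": -40,"dy": -10,"dz": 0,"spin": 0,"claw": 0.63}
    - {"dx": -40,"dy": -10,"dz": 10,"spin": 0,"claw": 0.63}
    - {"dx": -40,"dy": -10,"dz": 25,"spin": 0,"claw": 0.63}
    - {"dx": -28,"dy": -4,"dz": 35,"spin": 0,"claw": 0.63}
    - {"dx": 0,"dy": 0,"dz": 35,"spin": 0,"claw": 0.63}

```text
time: 15.45
tool_pos: [0.4724, 0.0606, 0.1478]
ee_rot: [0.001, 0.708, 0.706, 0.0]
force: [0.5, -0.2, -1.1]
width: 0.626
finger_force: 0.0
```

Emit:
send_rows:
  commands:
    - {"dx": 0,"dy": 0,"dz": 15,"spin": 0,"claw": 0.63}
    - {"dx": 0,"dy": 0,"dz": 0,"spin": 0,"claw": 0.63}
    - {"dx": 0,"dy": 0,"dz": 0,"spin": 0,"claw": 0.63}

```text
time: 15.75
tool_pos: [0.4725, 0.0631, 0.1333]
ee_rot: [-0.0, 0.707, 0.708, 0.0]
force: [-0.2, -0.3, 1.3]
width: 0.403
finger_force: 0.0
```

Emit:
send_rows:
  commands:
    - {"dx": -1,"dy": 0,"dz": 25,"spin": 0,"claw": 0.63}
    - {"dx": 0,"dy": 0,"dz": 25,"spin": 0,"claw": 0.63}
    - {"dx": 0,"dy": 0,"dz": 25,"spin": 0,"claw": 0.63}
    - {"dx": 0,"dy": 0,"dz": 15,"spin": 0,"claw": 0.63}
    - {"dx": 0,"dy": 0,"dz": 9,"spin": 0,"claw": 0.63}

```text
time: 16.25
tool_pos: [0.473, 0.0619, 0.0342]
ee_rot: [0.001, 0.707, 0.708, 0.001]
force: [0.3, -0.2, -0.3]
width: 0.371
finger_force: 0.0
```

Emit:
send_rows:
  commands:
    - {"dx": 0,"dy": 0,"dz": 0,"spin": 0,"claw": 0.63}
    - {"dx": 0,"dy": 0,"dz": 0,"spin": 0,"claw": 1}
    - {"dx": 0,"dy": 0,"dz": 0,"spin": 0,"claw": 1}
    - {"dx": 0,"dy": 0,"dz": 0,"spin": 0,"claw": 1}
    - {"dx": 0,"dy": 0,"dz": 0,"spin": 0,"claw": 1}
  squeeze: 15

```text
time: 16.75
tool_pos: [0.4724, 0.0613, 0.035]
ee_rot: [0.001, 0.707, 0.707, 0.0]
force: [0.1, -0.6, 3.8]
width: 0.178
finger_force: 15.0
```

Emit:
send_rows:
  commands:
    - {"dx": 0,"dy": 0,"dz": -20,"spin": 0,"claw": 1}
    - {"dx": 0,"dy": 0,"dz": -35,"spin": 0,"claw": 1}
    - {"dx": 0,"dy": 0,"dz": -35,"spin": 0,"claw": 1}
    - {"dx": 0,"dy": 0,"dz": -25,"spin": 0,"claw": 1}
    - {"dx": 20,"dy": -10,"dz": 0,"spin": 0,"claw": 1}

```text
time: 17.25
tool_pos: [0.4665, 0.0799, 0.1529]
ee_rot: [0.004, 0.708, 0.706, 0.004]
force: [0.3, 0.1, -1.2]
width: 0.175
finger_force: 15.0
```

Emit:
send_rows:
  commands:
    - {"dx": 35,"dy": -15,"dz": 0,"spin": 0,"claw": 1}
    - {"dx": 40,"dy": -15,"dz": 0,"spin": 0,"claw": 1}
    - {"dx": 40,"dy": -15,"dz": 0,"spin": 0,"claw": 1}
    - {"dx": 34,"dy": -15,"dz": 0,"spin": 0,"claw": 1}
    - {"dx": 0,"dy": 0,"dz": 0,"spin": 0,"claw": 1}

```text
time: 17.75
tool_pos: [0.3991, 0.2332, 0.1493]
ee_rot: [-0.001, 0.705, 0.709, -0.0]
force: [0.1, 0.0, -1.3]
width: 0.181
finger_force: 15.0
```

Emit:
send_rows:
  commands:
    - {"dx": 0,"dy": 0,"dz": 0,"spin": 0,"claw": 1}

```text
time: 17.85
tool_pos: [0.4014, 0.2308, 0.1493]
ee_rot: [0.0, 0.706, 0.708, -0.0]
force: [0.3, -1.0, -0.6]
width: 0.181
finger_force: 15.0
```

Emit:
send_rows:
  commands:
    - {"dx": 0,"dy": 0,"dz": 25,"spin": 0,"claw": 1}
    - {"dx": 0,"dy": 0,"dz": 15,"spin": 0,"claw": 1}
    - {"dx": 0,"dy": 0,"dz": 9,"spin": 0,"claw": 1}
    - {"dx": 0,"dy": 0,"dz": 0,"spin": 0,"claw": 1}

```text
time: 18.25
tool_pos: [0.4019, 0.2291, 0.0993]
ee_rot: [-0.001, 0.708, 0.706, -0.001]
force: [-0.9, -0.4, -0.1]
width: 0.176
finger_force: 15.0
```

Emit:
send_rows:
  commands:
    - {"dx": 0,"dy": 0,"dz": 2,"spin": 0,"claw": 1}
    - {"dx": 0,"dy": 0,"dz": 2,"spin": 0,"claw": 1}
    - {"dx": 0,"dy": 0,"dz": 2,"spin": 0,"claw": 1}
    - {"dx": 0,"dy": 0,"dz": 0,"spin": 0,"claw": 1}
  squeeze: 4

```text
time: 18.65
tool_pos: [0.4026, 0.2301, 0.0948]
ee_rot: [0.001, 0.707, 0.707, 0.0]
force: [-0.2, -1.5, 2.4]
width: 0.183
finger_force: 4.0
```

Emit:
send_rows:
  commands:
    - {"dx": 0,"dy": 0,"dz": 2,"spin": 0,"claw": 1}
    - {"dx": 0,"dy": 0,"dz": 0,"spin": 0,"claw": 1}

```text
time: 18.85
tool_pos: [0.4024, 0.2301, 0.0926]
ee_rot: [0.0, 0.707, 0.707, 0.0]
force: [0.6, -4.3, 4.9]
width: 0.18
finger_force: 4.0
```

Emit:
send_rows:
  commands:
    - {"dx": 0,"dy": 0,"dz": 1,"spin": 0,"claw": 1}
    - {"dx": 0,"dy": 0,"dz": 0,"spin": 0,"claw": 0.75}
    - {"dx": 0,"dy": 0,"dz": 0,"spin": 0,"claw": 0.63}
    - {"dx": 0,"dy": 0,"dz": 0,"spin": 0,"claw": 0.63}
    - {"dx": 0,"dy": 0,"dz": 0,"spin": 0,"claw": 0.63}

```text
time: 19.35
tool_pos: [0.4017, 0.2305, 0.091]
ee_rot: [-0.0, 0.707, 0.707, -0.0]
force: [-0.7, -0.4, -0.2]
width: 0.353
finger_force: 0.0
```

Emit:
send_rows:
  commands:
    - {"dx": 0,"dy": 0,"dz": -20,"spin": 0,"claw": 0.63}
    - {"dx": 0,"dy": 0,"dz": -35,"spin": 0,"claw": 0.63}
    - {"dx": 0,"dy": 0,"dz": -35,"spin": 0,"claw": 0.63}
    - {"dx": 0,"dy": 0,"dz": 0,"spin": 0,"claw": 0.63}
    - {"dx": 0,"dy": 0,"dz": 0,"spin": 0,"claw": 0.63}

```text
time: 19.85
tool_pos: [0.4022, 0.2305, 0.1818]
ee_rot: [0.0, 0.707, 0.707, 0.001]
force: [0.1, 0.2, -1.5]
width: 0.369
finger_force: 0.0
```

```bash
cat >> h.py <<'E'
def quad(k):
    s=snap("scene");d=snap("side");w=snap("wrist")
    a=cv2.resize(s["frame"][130:265,230:400],(400,318),interpolation=2);b=cv2.resize(d["frame"][120:255,170:340],(400,318),interpolation=2)
    c=cv2.resize(w["frame"],(373,280)); o=np.vstack([np.hstack([a,b]),np.pad(c,((0,0),(0,427),(0,0)))])
    cv2.imwrite("pics/%s.png"%k,o[:,:,::-1])
    np.savez(k+"s.npz",**s);np.savez(k+"d.npz",**d);np.savez(k+"w.npz",**w)
E
python3 -c "
from h import *
quad('q1')"
```

```text
(no output)
```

View pics/q1.png

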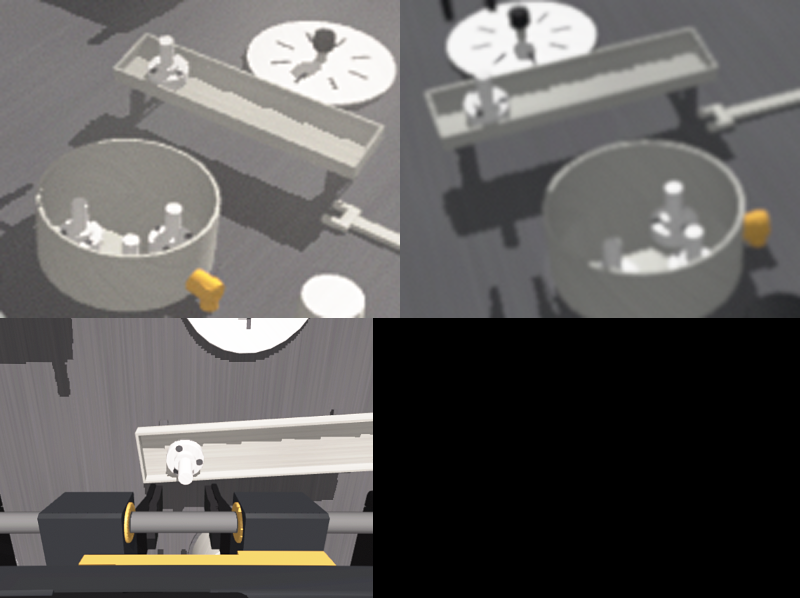

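Casting A stands in the tray (wrist crop 184,460). The others are unchanged at scene-crop (79,203), (173,209) and (130,240). Next is B.

Emit:
send_rows:
  commands:
    - {"dx": -40,"dy": 12,"dz": 0,"spin": 0,"claw": 0.63}
    - {"dx": -40,"dy": 13,"dz": 0,"spin": 0,"claw": 0.63}
    - {"dx": -40,"dy": 13,"dz": 0,"spin": 0,"claw": 0.63}
    - {"dx": -40,"dy": 13,"dz": 5,"spin": 0,"claw": 0.63}
    - {"dx": -40,"dy": 13,"dz": 10,"spin": 0,"claw": 0.63}

```text
time: 20.5
tool_pos: [0.466, 0.0288, 0.1653]
ee_rot: [-0.0, 0.707, 0.707, -0.0]
force: [0.7, -0.0, -0.5]
width: 0.368
finger_force: 0.0
```

Emit:
send_rows:
  commands:
    - {"dx": -31,"dy": 0,"dz": 20,"spin": 0,"claw": 0.63}
    - {"dx": 0,"dy": 0,"dz": 20,"spin": 0,"claw": 0.63}
    - {"dx": 0,"dy": 0,"dz": 0,"spin": 0,"claw": 0.63}
    - {"dx": 0,"dy": 0,"dz": 0,"spin": 0,"claw": 0.63}

```text
time: 20.9
tool_pos: [0.465, -0.0003, 0.1253]
ee_rot: [-0.002, 0.707, 0.707, -0.001]
force: [-0.2, 0.3, -0.5]
width: 0.373
finger_force: 0.0
```

Emit:
send_rows:
  commands:
    - {"dx": 0,"dy": 1,"dz": 25,"spin": 0,"claw": 0.63}
    - {"dx": 0,"dy": 0,"dz": 25,"spin": 0,"claw": 0.63}
    - {"dx": 0,"dy": 0,"dz": 25,"spin": 0,"claw": 0.63}
    - {"dx": 0,"dy": 0,"dz": 15,"spin": 0,"claw": 0.63}
    - {"dx": 0,"dy": 0,"dz": 0,"spin": 0,"claw": 0.63}

```text
time: 21.4
tool_pos: [0.4662, 0.0004, 0.0354]
ee_rot: [-0.001, 0.706, 0.708, -0.001]
force: [-0.4, 1.8, 0.4]
width: 0.367
finger_force: 0.0
```

Emit:
send_rows:
  commands:
    - {"dx": 0,"dy": 0,"dz": 0,"spin": 0,"claw": 1}
    - {"dx": 0,"dy": 0,"dz": 0,"spin": 0,"claw": 1}
    - {"dx": 0,"dy": 0,"dz": 0,"spin": 0,"claw": 1}
    - {"dx": 0,"dy": 0,"dz": 0,"spin": 0,"claw": 1}
  squeeze: 15

```text
time: 21.8
tool_pos: [0.4673, -0.0006, 0.0372]
ee_rot: [0.001, 0.707, 0.707, 0.0]
force: [-0.4, 1.5, 4.6]
width: 0.177
finger_force: 15.0
```

Emit:
send_rows:
  commands:
    - {"dx": 0,"dy": 0,"dz": -20,"spin": 0,"claw": 1}
    - {"dx": 0,"dy": 0,"dz": -35,"spin": 0,"claw": 1}
    - {"dx": 0,"dy": 0,"dz": -35,"spin": 0,"claw": 1}
    - {"dx": 10,"dy": 0,"dz": -25,"spin": 0,"claw": 1}
    - {"dx": 25,"dy": 0,"dz": 0,"spin": 0,"claw": 1}

```text
time: 22.3
tool_pos: [0.4702, 0.033, 0.155]
ee_rot: [0.004, 0.708, 0.706, 0.003]
force: [0.8, 0.6, -1.3]
width: 0.18
finger_force: 15.0
```

Emit:
send_rows:
  commands:
    - {"dx": 40,"dy": 0,"dz": 0,"spin": 0,"claw": 1}
    - {"dx": 40,"dy": 0,"dz": 0,"spin": 0,"claw": 1}
    - {"dx": 40,"dy": 0,"dz": 0,"spin": 0,"claw": 1}
    - {"dx": 40,"dy": 0,"dz": 0,"spin": 0,"claw": 1}
    - {"dx": 40,"dy": 0,"dz": 0,"spin": 0,"claw": 1}

```text
time: 22.8
tool_pos: [0.4667, 0.2358, 0.1516]
ee_rot: [0.0, 0.707, 0.707, 0.0]
force: [0.8, 0.1, -1.1]
width: 0.176
finger_force: 15.0
```

Emit:
send_rows:
  commands:
    - {"dx": 0,"dy": 0,"dz": 0,"spin": 0,"claw": 1}
    - {"dx": 0,"dy": 0,"dz": 0,"spin": 0,"claw": 1}

```text
time: 23.0
tool_pos: [0.4664, 0.2349, 0.1513]
ee_rot: [0.0, 0.706, 0.708, -0.0]
force: [0.4, -0.3, -0.8]
width: 0.182
finger_force: 15.0
```

Emit:
send_rows:
  commands:
    - {"dx": 0,"dy": 0,"dz": 25,"spin": 0,"claw": 1}
    - {"dx": 0,"dy": 0,"dz": 15,"spin": 0,"claw": 1}
    - {"dx": 0,"dy": 0,"dz": 9,"spin": 0,"claw": 1}
    - {"dx": 0,"dy": 0,"dz": 0,"spin": 0,"claw": 1}

```text
time: 23.4
tool_pos: [0.4662, 0.2329, 0.1012]
ee_rot: [-0.001, 0.708, 0.706, -0.001]
force: [0.1, -0.1, -1.0]
width: 0.18
finger_force: 15.0
```

Emit:
send_rows:
  commands:
    - {"dx": 0,"dy": 0,"dz": 2,"spin": 0,"claw": 1}
    - {"dx": 0,"dy": 0,"dz": 2,"spin": 0,"claw": 1}
    - {"dx": 0,"dy": 0,"dz": 2,"spin": 0,"claw": 1}
    - {"dx": 0,"dy": 0,"dz": 2,"spin": 0,"claw": 1}
    - {"dx": 0,"dy": 0,"dz": 0,"spin": 0,"claw": 1}
  squeeze: 4

```text
time: 23.9
tool_pos: [0.4676, 0.234, 0.0948]
ee_rot: [0.001, 0.707, 0.707, 0.0]
force: [0.7, -2.9, 4.8]
width: 0.183
finger_force: 4.0
```

Emit:
send_rows:
  commands:
    - {"dx": 0,"dy": 0,"dz": 1,"spin": 0,"claw": 1}
    - {"dx": 0,"dy": 0,"dz": 0,"spin": 0,"claw": 0.75}
    - {"dx": 0,"dy": 0,"dz": 0,"spin": 0,"claw": 0.63}
    - {"dx": 0,"dy": 0,"dz": 0,"spin": 0,"claw": 0.63}
    - {"dx": 0,"dy": 0,"dz": 0,"spin": 0,"claw": 0.63}

```text
time: 24.4
tool_pos: [0.4667, 0.2346, 0.093]
ee_rot: [-0.0, 0.707, 0.707, -0.0]
force: [0.0, -0.2, -1.0]
width: 0.352
finger_force: 0.0
```

Emit:
send_rows:
  commands:
    - {"dx": 0,"dy": 0,"dz": -20,"spin": 0,"claw": 0.63}
    - {"dx": 0,"dy": 0,"dz": -35,"spin": 0,"claw": 0.63}
    - {"dx": 0,"dy": 0,"dz": -35,"spin": 0,"claw": 0.63}
    - {"dx": 0,"dy": 0,"dz": 0,"spin": 0,"claw": 0.63}
    - {"dx": 0,"dy": 0,"dz": 0,"spin": 0,"claw": 0.63}

```text
time: 24.9
tool_pos: [0.4671, 0.2345, 0.1838]
ee_rot: [0.0, 0.707, 0.707, 0.001]
force: [-0.2, 0.4, -0.1]
width: 0.369
finger_force: 0.0
```

```bash
python3 - <<'E'
from h import *
s=snap("scene");d=snap("side")
# check remaining stub tops vs q1 by local template match
o=dict(np.load("q1s.npz"))["frame"];o2=dict(np.load("q1d.npz"))["frame"]
for a,n,p in((o,s,(303,219)),(o,s,(285,232)),(o2,d,(286,200)),(o2,d,(295,218)),(o,s,(300,155))):
    x,y=p;t=a[y-7:y+8,x-7:x+8];r=cv2.matchTemplate(n["frame"][y-30:y+31,x-30:x+31],t,cv2.TM_CCOEFF_NORMED);_,v,_,l=cv2.minMaxLoc(r);print(p,round(v,3),l[0]-23,l[1]-23)
print(manip.read_state()["tool_pos"])
E
```

```text
(303, 219) 0.998 0 0
(285, 232) 0.922 0 0
(286, 200) 1.0 0 0
(295, 218) 0.926 -8 -19
(300, 155) 0.998 0 0
[0.46591959 0.23410309 0.18221507]
```

Castings C and D have not moved. Next is C at (0.542,0.051).

Emit:
send_rows:
  commands:
    - {"dx": -40,"dy": 15,"dz": 0,"spin": 0,"claw": 0.63}
    - {"dx": -40,"dy": 15,"dz": 0,"spin": 0,"claw": 0.63}
    - {"dx": -40,"dy": 15,"dz": 0,"spin": 0,"claw": 0.63}
    - {"dx": -40,"dy": 15,"dz": 10,"spin": 0,"claw": 0.63}
    - {"dx": -23,"dy": 15,"dz": 25,"spin": 0,"claw": 0.63}

```text
time: 25.5
tool_pos: [0.5434, 0.0485, 0.1481]
ee_rot: [0.001, 0.708, 0.706, 0.001]
force: [0.3, 0.9, -0.5]
width: 0.371
finger_force: 0.0
```

Emit:
send_rows:
  commands:
    - {"dx": 0,"dy": 0,"dz": 20,"spin": 0,"claw": 0.63}
    - {"dx": 0,"dy": 0,"dz": 0,"spin": 0,"claw": 0.63}
    - {"dx": 0,"dy": 0,"dz": 0,"spin": 0,"claw": 0.63}

```text
time: 25.8
tool_pos: [0.5406, 0.0516, 0.127]
ee_rot: [-0.002, 0.707, 0.707, -0.001]
force: [-0.1, -0.6, 0.7]
width: 0.369
finger_force: 0.0
```

Emit:
send_rows:
  commands:
    - {"dx": 0,"dy": 1,"dz": 25,"spin": 0,"claw": 0.63}
    - {"dx": 0,"dy": 0,"dz": 25,"spin": 0,"claw": 0.63}
    - {"dx": 0,"dy": 0,"dz": 25,"spin": 0,"claw": 0.63}
    - {"dx": 0,"dy": 0,"dz": 15,"spin": 0,"claw": 0.63}
    - {"dx": 0,"dy": 0,"dz": 0,"spin": 0,"claw": 0.63}

```text
time: 26.3
tool_pos: [0.5417, 0.0524, 0.0372]
ee_rot: [-0.001, 0.707, 0.708, -0.001]
force: [-0.5, -0.6, 0.3]
width: 0.371
finger_force: 0.0
```

Emit:
send_rows:
  commands:
    - {"dx": 0,"dy": 0,"dz": 0,"spin": 0,"claw": 1}
    - {"dx": 0,"dy": 0,"dz": 0,"spin": 0,"claw": 1}
    - {"dx": 0,"dy": 0,"dz": 0,"spin": 0,"claw": 1}
    - {"dx": 0,"dy": 0,"dz": 0,"spin": 0,"claw": 1}
  squeeze: 15

```text
time: 26.7
tool_pos: [0.5433, 0.0514, 0.0393]
ee_rot: [0.0, 0.707, 0.707, 0.0]
force: [-1.1, 0.6, 4.4]
width: 0.178
finger_force: 15.0
```

Emit:
send_rows:
  commands:
    - {"dx": 0,"dy": 0,"dz": -20,"spin": 0,"claw": 1}
    - {"dx": 0,"dy": 0,"dz": -35,"spin": 0,"claw": 1}
    - {"dx": 0,"dy": 0,"dz": -35,"spin": 0,"claw": 1}
    - {"dx": 0,"dy": 0,"dz": -25,"spin": 0,"claw": 1}
    - {"dx": 22,"dy": -1,"dz": 0,"spin": 0,"claw": 1}

```text
time: 27.2
tool_pos: [0.5456, 0.0715, 0.1575]
ee_rot: [0.004, 0.708, 0.706, 0.003]
force: [0.9, 0.1, -1.4]
width: 0.178
finger_force: 15.0
```

Emit:
send_rows:
  commands:
    - {"dx": 40,"dy": -3,"dz": 0,"spin": 0,"claw": 1}
    - {"dx": 40,"dy": -3,"dz": 0,"spin": 0,"claw": 1}
    - {"dx": 40,"dy": -3,"dz": 0,"spin": 0,"claw": 1}
    - {"dx": 35,"dy": -3,"dz": 0,"spin": 0,"claw": 1}
    - {"dx": 10,"dy": 0,"dz": 0,"spin": 0,"claw": 1}

```text
time: 27.7
tool_pos: [0.5292, 0.2416, 0.1536]
ee_rot: [-0.0, 0.706, 0.708, 0.001]
force: [0.2, -0.4, -1.1]
width: 0.176
finger_force: 15.0
```

Emit:
send_rows:
  commands:
    - {"dx": 0,"dy": 0,"dz": 0,"spin": 0,"claw": 1}
    - {"dx": 0,"dy": 0,"dz": 0,"spin": 0,"claw": 1}

```text
time: 27.9
tool_pos: [0.5299, 0.2375, 0.1532]
ee_rot: [0.0, 0.707, 0.707, -0.0]
force: [-0.8, 0.8, -1.6]
width: 0.175
finger_force: 15.0
```

Emit:
send_rows:
  commands:
    - {"dx": 1,"dy": 1,"dz": 25,"spin": 0,"claw": 1}
    - {"dx": 0,"dy": 0,"dz": 15,"spin": 0,"claw": 1}
    - {"dx": 0,"dy": 0,"dz": 9,"spin": 0,"claw": 1}
    - {"dx": 0,"dy": 0,"dz": 0,"spin": 0,"claw": 1}

```text
time: 28.3
tool_pos: [0.5303, 0.2377, 0.103]
ee_rot: [-0.001, 0.708, 0.706, -0.001]
force: [0.2, -0.5, -1.0]
width: 0.175
finger_force: 15.0
```

Emit:
send_rows:
  commands:
    - {"dx": 0,"dy": 0,"dz": 2,"spin": 0,"claw": 1}
    - {"dx": 0,"dy": 0,"dz": 2,"spin": 0,"claw": 1}
    - {"dx": 0,"dy": 0,"dz": 2,"spin": 0,"claw": 1}
    - {"dx": 0,"dy": 0,"dz": 2,"spin": 0,"claw": 1}
    - {"dx": 0,"dy": 0,"dz": 0,"spin": 0,"claw": 1}
  squeeze: 4

```text
time: 28.8
tool_pos: [0.5317, 0.2389, 0.0971]
ee_rot: [0.001, 0.707, 0.707, 0.0]
force: [-0.4, -3.8, 5.1]
width: 0.178
finger_force: 4.0
```

Emit:
send_rows:
  commands:
    - {"dx": 0,"dy": 0,"dz": 1,"spin": 0,"claw": 1}
    - {"dx": 0,"dy": 0,"dz": 0,"spin": 0,"claw": 0.75}
    - {"dx": 0,"dy": 0,"dz": 0,"spin": 0,"claw": 0.63}
    - {"dx": 0,"dy": 0,"dz": 0,"spin": 0,"claw": 0.63}
    - {"dx": 0,"dy": 0,"dz": 0,"spin": 0,"claw": 0.63}

```text
time: 29.3
tool_pos: [0.5307, 0.2396, 0.0949]
ee_rot: [-0.0, 0.707, 0.707, -0.0]
force: [0.4, -0.1, 0.5]
width: 0.356
finger_force: 0.0
```

Emit:
send_rows:
  commands:
    - {"dx": 0,"dy": 0,"dz": -20,"spin": 0,"claw": 0.63}
    - {"dx": 0,"dy": 0,"dz": -35,"spin": 0,"claw": 0.63}
    - {"dx": 0,"dy": 0,"dz": -35,"spin": 0,"claw": 0.63}
    - {"dx": 0,"dy": 0,"dz": 0,"spin": 0,"claw": 0.63}
    - {"dx": 0,"dy": 0,"dz": 0,"spin": 0,"claw": 0.63}

```text
time: 29.8
tool_pos: [0.5312, 0.2396, 0.1859]
ee_rot: [0.0, 0.707, 0.707, 0.001]
force: [-0.8, 0.6, -0.4]
width: 0.369
finger_force: 0.0
```

```bash
python3 -c "
from h import *
quad('q2');print(manip.read_state()['tool_pos'])"
```

```text
[0.5297139  0.23909041 0.18372519]
```

View pics/q2.png

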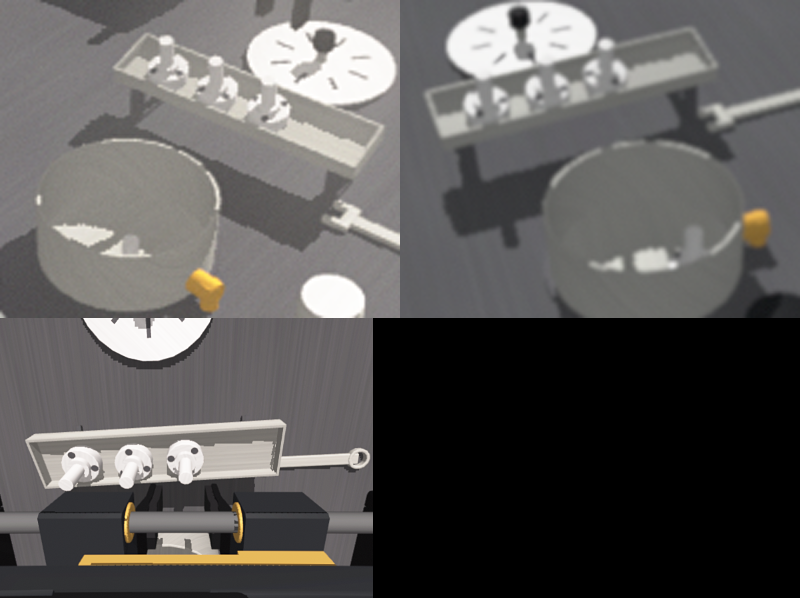

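Three castings stand flat in the tray. D is still at scene-crop (131,240). Fetching D at (0.539,-0.011).

Emit:
send_rows:
  commands:
    - {"dx": -42,"dy": 2,"dz": 0,"spin": 0,"claw": 0.63}
    - {"dx": -42,"dy": 2,"dz": 0,"spin": 0,"claw": 0.63}
    - {"dx": -42,"dy": 2,"dz": 0,"spin": 0,"claw": 0.63}
    - {"dx": -42,"dy": 2,"dz": 0,"spin": 0,"claw": 0.63}
    - {"dx": -42,"dy": 0,"dz": 10,"spin": 0,"claw": 0.63}

```text
time: 30.45
tool_pos: [0.5393, 0.0278, 0.1748]
ee_rot: [0.0, 0.707, 0.707, 0.0]
force: [0.8, 0.3, 0.0]
width: 0.371
finger_force: 0.0
```

Emit:
send_rows:
  commands:
    - {"dx": -40,"dy": 0,"dz": 20,"spin": 0,"claw": 0.63}
    - {"dx": 0,"dy": 0,"dz": 25,"spin": 0,"claw": 0.63}
    - {"dx": 0,"dy": 0,"dz": 0,"spin": 0,"claw": 0.63}
    - {"dx": 0,"dy": 0,"dz": 0,"spin": 0,"claw": 0.63}

```text
time: 30.85
tool_pos: [0.538, -0.0103, 0.1292]
ee_rot: [-0.002, 0.707, 0.707, -0.001]
force: [1.2, 0.3, 0.9]
width: 0.372
finger_force: 0.0
```

Emit:
send_rows:
  commands:
    - {"dx": 0,"dy": 0,"dz": 25,"spin": 0,"claw": 0.63}
    - {"dx": 0,"dy": 0,"dz": 25,"spin": 0,"claw": 0.63}
    - {"dx": 0,"dy": 0,"dz": 25,"spin": 0,"claw": 0.63}
    - {"dx": 0,"dy": 0,"dz": 17,"spin": 0,"claw": 0.63}
    - {"dx": 0,"dy": 0,"dz": 0,"spin": 0,"claw": 0.63}

```text
time: 31.35
tool_pos: [0.538, -0.0093, 0.0372]
ee_rot: [-0.001, 0.706, 0.708, -0.001]
force: [0.0, 0.8, 0.7]
width: 0.368
finger_force: 0.0
```

Emit:
send_rows:
  commands:
    - {"dx": 0,"dy": 0,"dz": 0,"spin": 0,"claw": 1}
    - {"dx": 0,"dy": 0,"dz": 0,"spin": 0,"claw": 1}
    - {"dx": 0,"dy": 0,"dz": 0,"spin": 0,"claw": 1}
    - {"dx": 0,"dy": 0,"dz": 0,"spin": 0,"claw": 1}
  squeeze: 15

```text
time: 31.75
tool_pos: [0.5394, -0.0105, 0.0394]
ee_rot: [0.001, 0.707, 0.707, 0.0]
force: [-1.3, 1.7, 4.6]
width: 0.181
finger_force: 15.0
```

Emit:
send_rows:
  commands:
    - {"dx": 0,"dy": 0,"dz": -20,"spin": 0,"claw": 1}
    - {"dx": 0,"dy": 0,"dz": -35,"spin": 0,"claw": 1}
    - {"dx": 0,"dy": 0,"dz": -35,"spin": 0,"claw": 1}
    - {"dx": 10,"dy": 0,"dz": -25,"spin": 0,"claw": 1}
    - {"dx": 25,"dy": 8,"dz": 0,"spin": 0,"claw": 1}

```text
time: 32.25
tool_pos: [0.5492, 0.0228, 0.1574]
ee_rot: [0.003, 0.708, 0.706, 0.002]
force: [0.3, 0.8, -1.0]
width: 0.18
finger_force: 15.1
```

Emit:
send_rows:
  commands:
    - {"dx": 40,"dy": 10,"dz": 0,"spin": 0,"claw": 1}
    - {"dx": 40,"dy": 10,"dz": 0,"spin": 0,"claw": 1}
    - {"dx": 40,"dy": 10,"dz": 0,"spin": 0,"claw": 1}
    - {"dx": 40,"dy": 10,"dz": 0,"spin": 0,"claw": 1}
    - {"dx": 40,"dy": 10,"dz": 0,"spin": 0,"claw": 1}

```text
time: 32.75
tool_pos: [0.5971, 0.2259, 0.1535]
ee_rot: [0.0, 0.707, 0.707, 0.0]
force: [0.3, -0.5, -1.9]
width: 0.18
finger_force: 15.1
```

Emit:
send_rows:
  commands:
    - {"dx": 17,"dy": 0,"dz": 0,"spin": 0,"claw": 1}
    - {"dx": 0,"dy": 0,"dz": 0,"spin": 0,"claw": 1}
    - {"dx": 0,"dy": 0,"dz": 0,"spin": 0,"claw": 1}

```text
time: 33.05
tool_pos: [0.5961, 0.2405, 0.153]
ee_rot: [-0.0, 0.707, 0.707, -0.001]
force: [0.8, 0.1, -1.1]
width: 0.178
finger_force: 15.0
```

Emit:
send_rows:
  commands:
    - {"dx": 1,"dy": 0,"dz": 25,"spin": 0,"claw": 1}
    - {"dx": 0,"dy": 0,"dz": 15,"spin": 0,"claw": 1}
    - {"dx": 0,"dy": 0,"dz": 9,"spin": 0,"claw": 1}
    - {"dx": 0,"dy": 0,"dz": 0,"spin": 0,"claw": 1}

```text
time: 33.45
tool_pos: [0.5957, 0.2409, 0.1025]
ee_rot: [-0.001, 0.708, 0.707, -0.002]
force: [-1.1, 0.5, -1.9]
width: 0.175
finger_force: 15.1
```

Emit:
send_rows:
  commands:
    - {"dx": 0,"dy": 0,"dz": 2,"spin": 0,"claw": 1}
    - {"dx": 0,"dy": 0,"dz": 2,"spin": 0,"claw": 1}
    - {"dx": 0,"dy": 0,"dz": 2,"spin": 0,"claw": 1}
    - {"dx": 0,"dy": 0,"dz": 2,"spin": 0,"claw": 1}
    - {"dx": 0,"dy": 0,"dz": 0,"spin": 0,"claw": 1}
  squeeze: 4

```text
time: 33.95
tool_pos: [0.5978, 0.2418, 0.0973]
ee_rot: [0.001, 0.707, 0.707, 0.0]
force: [-0.1, -3.0, 4.2]
width: 0.182
finger_force: 4.0
```

Emit:
send_rows:
  commands:
    - {"dx": 0,"dy": 0,"dz": 1,"spin": 0,"claw": 1}
    - {"dx": 0,"dy": 0,"dz": 0,"spin": 0,"claw": 0.75}
    - {"dx": 0,"dy": 0,"dz": 0,"spin": 0,"claw": 0.63}
    - {"dx": 0,"dy": 0,"dz": 0,"spin": 0,"claw": 0.63}
    - {"dx": 0,"dy": 0,"dz": 0,"spin": 0,"claw": 0.63}

```text
time: 34.45
tool_pos: [0.5966, 0.2426, 0.0949]
ee_rot: [-0.0, 0.707, 0.707, -0.0]
force: [0.2, -0.0, 0.4]
width: 0.353
finger_force: 0.0
```

Emit:
send_rows:
  commands:
    - {"dx": 0,"dy": 0,"dz": -20,"spin": 0,"claw": 0.63}
    - {"dx": 0,"dy": 0,"dz": -35,"spin": 0,"claw": 0.63}
    - {"dx": 0,"dy": -15,"dz": -40,"spin": 0,"claw": 0.63}
    - {"dx": 0,"dy": -40,"dz": -40,"spin": 0,"claw": 0.4}
    - {"dx": 0,"dy": -40,"dz": -10,"spin": 0,"claw": 0.4}

```text
time: 34.95
tool_pos: [0.5091, 0.2431, 0.2396]
ee_rot: [0.002, 0.707, 0.707, 0.004]
force: [0.3, -0.2, 0.3]
width: 0.477
finger_force: 0.0
```

Emit:
send_rows:
  commands:
    - {"dx": 40,"dy": 0,"dz": 0,"spin": 0,"claw": 0.4}
    - {"dx": 30,"dy": 0,"dz": 0,"spin": 0,"claw": 0.4}
    - {"dx": 0,"dy": 0,"dz": 0,"spin": 0,"claw": 0.4}
    - {"dx": 0,"dy": 0,"dz": 0,"spin": 0,"claw": 0.4}

```text
time: 35.35
tool_pos: [0.5062, 0.3127, 0.2354]
ee_rot: [0.0, 0.706, 0.708, -0.0]
force: [-0.3, 0.0, 0.2]
width: 0.597
finger_force: 0.0
```

```bash
python3 -c "
from h import *
quad('q3');print(manip.read_state()['tool_pos'])"
```

```text
[0.50660951 0.31140873 0.2352613 ]
```

View pics/q3.png

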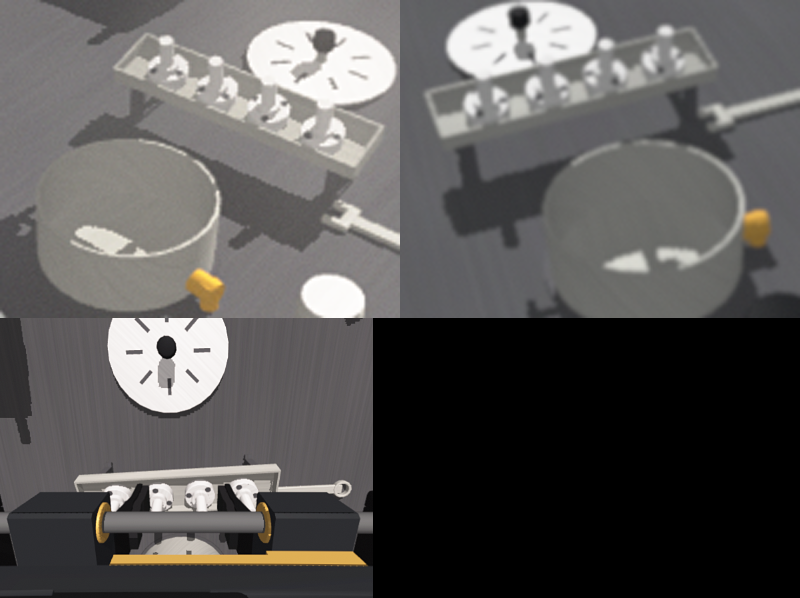

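All four castings stand in the tray and the pot is empty. The lid knob is at wrist (249,43) and scene crop (325,41). Measuring the lid.

```bash
python3 - <<'E'
from h import *
w=dict(np.load("q3w.npz"));s=dict(np.load("q3s.npz"))
g=w["frame"].max(2);m=np.zeros(g.shape,np.uint8);m[20:70,225:275]=g[20:70,225:275]<60
n,l,st,ce=cv2.connectedComponentsWithStats(m);i=1+np.argmax(st[1:,4]);pw=ce[i];print(pw,st[i])
g=s["frame"].max(2);x,y=368,147;k=np.ascontiguousarray(g[y-9:y+9,x-9:x+9]);m=(k<k.min()+35).astype(np.uint8)
n,l,st,ce=cv2.connectedComponentsWithStats(m);i=1+np.argmax(st[1:,4]);ps=ce[i]+[x-9,y-9];print(ps,st[i])
print(tri(w,pw,s,ps),plane(w,pw,.042),plane(s,ps,.039))
f=w["frame"].min(2)>215;f=f.astype(np.uint8);f[160:]=0
c=max(cv2.findContours(f,cv2.RETR_EXTERNAL,cv2.CHAIN_APPROX_NONE)[0],key=cv2.contourArea)[:,0,:];c=c[c[:,1]>3]
P=plane(w,c.astype(float),.010)[:,:2];A=np.c_[2*P,np.ones(len(P))];q=np.linalg.lstsq(A,(P**2).sum(1),rcond=None)[0];print("plate",q[:2],np.sqrt(q[2]+q[0]**2+q[1]**2))
# pot centre from scene+side rims skipped: lid seated centre earlier 0.5055,0.0255
E
```

```text
[249.71730515  43.61558785] [236  27  28  35 757]
[367.16901408 147.        ] [ 4  5  9 10 71]
(array([0.48251833, 0.44998095, 0.03780003]), np.float64(0.002131292681426629)) [[0.48184819 0.44879261 0.042     ]] [[0.48430809 0.44868907 0.039     ]]
plate [0.48194513 0.43370438] 0.08205050097522816
```

The lid has been knocked from where I left it: knob at (0.482,0.449) instead of (0.506,0.421). Moving closer for a second view.

Emit:
send_rows:
  commands:
    - {"dx": 30,"dy": -8,"dz": 0,"spin": 0,"claw": 0.4}
    - {"dx": 30,"dy": -8,"dz": 0,"spin": 0,"claw": 0.4}
    - {"dx": 15,"dy": -8,"dz": 0,"spin": 0,"claw": 0.4}
    - {"dx": 0,"dy": 0,"dz": 0,"spin": 0,"claw": 0.4}
    - {"dx": 0,"dy": 0,"dz": 0,"spin": 0,"claw": 0.4}

```text
time: 36.0
tool_pos: [0.4826, 0.3864, 0.2354]
ee_rot: [0.0, 0.707, 0.707, -0.001]
force: [0.5, -0.2, -0.5]
width: 0.601
finger_force: 0.0
```

```bash
python3 - <<'E'
from h import *
v=dict(np.load("q3w.npz"));w=snap("wrist","w4.png")
g=w["frame"].max(2);m=(g<60).astype(np.uint8);m[225:]=0
n,l,st,ce=cv2.connectedComponentsWithStats(m)
for i in range(1,n):
    if 300<st[i,4]<1500: print(ce[i],st[i],tri(v,(249.7,43.6),w,ce[i]),plane(w,ce[i],.042))
f=(w["frame"].min(2)>200).astype(np.uint8);f[230:]=0
c=max(cv2.findContours(f,cv2.RETR_EXTERNAL,cv2.CHAIN_APPROX_NONE)[0],key=cv2.contourArea)[:,0,:]
h=cv2.convexHull(c)[:,0,:];print("bbox",c.min(0),c.max(0));h=h[(h[:,1]<225)&(h[:,1]>3)]
P=plane(w,h.astype(float),.010)[:,:2];A=np.c_[2*P,np.ones(len(P))];q=np.linalg.lstsq(A,(P**2).sum(1),rcond=None)[0];r=np.sqrt(q[2]+q[0]**2+q[1]**2);print("plate",q[:2],r,np.abs(np.hypot(*(P-q[:2]).T)-r).max())
E
```

```text
[275.12274368 126.05415162] [262 113  27  27 554] (array([0.48186735, 0.44872287, 0.04248512]), np.float64(3.6390547084893056e-06)) [[0.48186855 0.44870469 0.042     ]]
[269.03630363 199.8630363 ] [201 164 145  49 606] (array([0.48632644, 0.41781013, 0.21734236]), np.float64(0.015187887192490134)) [[0.47541342 0.37254497 0.042     ]]
bbox [190  30] [360 206]
plate [0.48187928 0.44903882] 0.09246525166604398 0.00042678167125066724
```

View pics/w4.png

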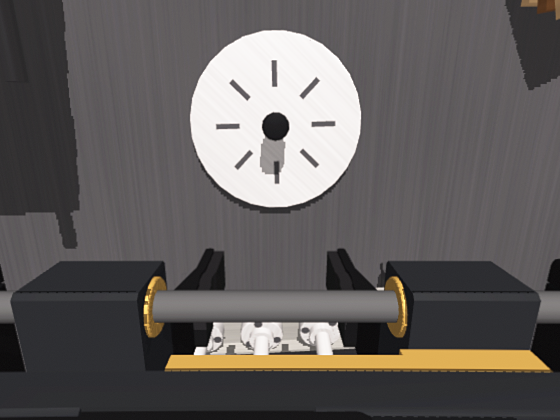

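The lid is flat at (0.482,0.449): plate radius 0.0925, knob mid-height 0.042. Grasping it.

Emit:
send_rows:
  commands:
    - {"dx": 30,"dy": 0,"dz": 20,"spin": 0,"claw": 0.4}
    - {"dx": 32,"dy": 0,"dz": 30,"spin": 0,"claw": 0.4}
    - {"dx": 0,"dy": 0,"dz": 35,"spin": 0,"claw": 0.4}
    - {"dx": 0,"dy": 0,"dz": 35,"spin": 0,"claw": 0.4}
    - {"dx": 0,"dy": 0,"dz": 25,"spin": 0,"claw": 0.4}

```text
time: 36.55
tool_pos: [0.4823, 0.4474, 0.0881]
ee_rot: [-0.0, 0.707, 0.707, -0.002]
force: [0.2, 0.7, 0.9]
width: 0.601
finger_force: 0.0
```

Emit:
send_rows:
  commands:
    - {"dx": 0,"dy": 0,"dz": 0,"spin": 0,"claw": 0.4}
    - {"dx": 0,"dy": 0,"dz": 0,"spin": 0,"claw": 0.4}

```text
time: 36.75
tool_pos: [0.4834, 0.4485, 0.0908]
ee_rot: [0.0, 0.708, 0.707, -0.0]
force: [0.0, 0.2, 0.2]
width: 0.599
finger_force: 0.0
```

Emit:
send_rows:
  commands:
    - {"dx": 0,"dy": -1,"dz": 25,"spin": 0,"claw": 0.4}
    - {"dx": 0,"dy": 0,"dz": 25,"spin": 0,"claw": 0.4}
    - {"dx": 0,"dy": 0,"dz": 18,"spin": 0,"claw": 0.4}
    - {"dx": 0,"dy": 0,"dz": 0,"spin": 0,"claw": 0.4}

```text
time: 37.15
tool_pos: [0.4817, 0.4486, 0.0224]
ee_rot: [-0.0, 0.707, 0.707, -0.001]
force: [0.0, -0.2, -0.3]
width: 0.598
finger_force: 0.0
```

Emit:
send_rows:
  commands:
    - {"dx": 0,"dy": 0,"dz": 0,"spin": 0,"claw": 1}
    - {"dx": 0,"dy": 0,"dz": 0,"spin": 0,"claw": 1}
    - {"dx": 0,"dy": 0,"dz": 0,"spin": 0,"claw": 1}
    - {"dx": 0,"dy": 0,"dz": 0,"spin": 0,"claw": 1}
    - {"dx": 0,"dy": 0,"dz": 0,"spin": 0,"claw": 1}
  squeeze: 25

```text
time: 37.65
tool_pos: [0.4824, 0.4498, 0.0239]
ee_rot: [0.0, 0.707, 0.707, 0.001]
force: [0.5, -0.2, 4.9]
width: 0.311
finger_force: 25.0
```

Emit:
send_rows:
  commands:
    - {"dx": 0,"dy": 0,"dz": -20,"spin": 0,"claw": 1}
    - {"dx": 0,"dy": 0,"dz": -35,"spin": 0,"claw": 1}
    - {"dx": 0,"dy": 0,"dz": -40,"spin": 0,"claw": 1}
    - {"dx": 0,"dy": 0,"dz": -40,"spin": 0,"claw": 1}
    - {"dx": 0,"dy": 0,"dz": -40,"spin": 0,"claw": 1}

```text
time: 38.15
tool_pos: [0.4804, 0.4487, 0.1978]
ee_rot: [-0.0, 0.707, 0.707, -0.002]
force: [0.2, 0.2, -4.1]
width: 0.313
finger_force: 25.0
```

Emit:
send_rows:
  commands:
    - {"dx": -10,"dy": 2,"dz": -10,"spin": 0,"claw": 1}
    - {"dx": -25,"dy": 2,"dz": 0,"spin": 0,"claw": 1}
    - {"dx": -35,"dy": 2,"dz": 0,"spin": 0,"claw": 1}
    - {"dx": -35,"dy": 2,"dz": 0,"spin": 0,"claw": 1}
    - {"dx": -35,"dy": 2,"dz": 0,"spin": 0,"claw": 1}

```text
time: 38.65
tool_pos: [0.4897, 0.3067, 0.2051]
ee_rot: [-0.001, 0.707, 0.707, -0.002]
force: [0.1, -0.4, -4.3]
width: 0.314
finger_force: 25.0
```

Emit:
send_rows:
  commands:
    - {"dx": -35,"dy": 2,"dz": 0,"spin": 0,"claw": 1}
    - {"dx": -35,"dy": 2,"dz": 0,"spin": 0,"claw": 1}
    - {"dx": -35,"dy": 2,"dz": 0,"spin": 0,"claw": 1}
    - {"dx": -35,"dy": 2,"dz": 0,"spin": 0,"claw": 1}
    - {"dx": -35,"dy": 2,"dz": 0,"spin": 0,"claw": 1}

```text
time: 39.15
tool_pos: [0.4996, 0.1322, 0.2055]
ee_rot: [-0.001, 0.707, 0.707, -0.002]
force: [1.3, -0.9, -4.2]
width: 0.313
finger_force: 25.0
```

Emit:
send_rows:
  commands:
    - {"dx": -35,"dy": 2,"dz": 0,"spin": 0,"claw": 1}
    - {"dx": -35,"dy": 2,"dz": 0,"spin": 0,"claw": 1}
    - {"dx": -35,"dy": 0,"dz": 0,"spin": 0,"claw": 1}
    - {"dx": 0,"dy": 0,"dz": 0,"spin": 0,"claw": 1}
    - {"dx": 0,"dy": 0,"dz": 0,"spin": 0,"claw": 1}

```text
time: 39.65
tool_pos: [0.5039, 0.0284, 0.2059]
ee_rot: [-0.002, 0.708, 0.706, -0.001]
force: [-0.5, -0.1, -3.8]
width: 0.311
finger_force: 25.0
```

Emit:
send_rows:
  commands:
    - {"dx": -2,"dy": 2,"dz": 30,"spin": 0,"claw": 1}
    - {"dx": 0,"dy": 0,"dz": 30,"spin": 0,"claw": 1}
    - {"dx": 0,"dy": 0,"dz": 25,"spin": 0,"claw": 1}
    - {"dx": 0,"dy": 0,"dz": 12,"spin": 0,"claw": 1}
    - {"dx": 0,"dy": 0,"dz": 0,"spin": 0,"claw": 1}

```text
time: 40.15
tool_pos: [0.5057, 0.0284, 0.1087]
ee_rot: [-0.002, 0.707, 0.708, -0.002]
force: [-0.3, -1.2, -4.0]
width: 0.313
finger_force: 25.0
```

Emit:
send_rows:
  commands:
    - {"dx": 0,"dy": 0,"dz": 5,"spin": 0,"claw": 1}
    - {"dx": 0,"dy": 0,"dz": 5,"spin": 0,"claw": 1}
    - {"dx": 0,"dy": 0,"dz": 4,"spin": 0,"claw": 1}
    - {"dx": 0,"dy": 0,"dz": 0,"spin": 0,"claw": 1}

```text
time: 40.55
tool_pos: [0.5076, 0.0273, 0.0966]
ee_rot: [0.0, 0.707, 0.707, 0.0]
force: [-0.1, -0.4, -3.9]
width: 0.31
finger_force: 25.0
```

Emit:
send_rows:
  commands:
    - {"dx": -1,"dy": -1,"dz": 2,"spin": 0,"claw": 1}
    - {"dx": 0,"dy": 0,"dz": 2,"spin": 0,"claw": 1}
    - {"dx": 0,"dy": 0,"dz": 0,"spin": 0,"claw": 1}
    - {"dx": 0,"dy": 0,"dz": 0,"spin": 0,"claw": 1}

```text
time: 40.95
tool_pos: [0.5067, 0.0262, 0.0929]
ee_rot: [0.0, 0.707, 0.707, 0.0]
force: [-1.4, -2.0, -0.8]
width: 0.315
finger_force: 25.0
```

Emit:
send_rows:
  commands:
    - {"dx": 0,"dy": 0,"dz": 0,"spin": 0,"claw": 0.5}
    - {"dx": 0,"dy": 0,"dz": 0,"spin": 0,"claw": 0.3}
    - {"dx": 0,"dy": 0,"dz": 0,"spin": 0,"claw": 0.3}
    - {"dx": 0,"dy": 0,"dz": 0,"spin": 0,"claw": 0.3}
    - {"dx": 0,"dy": 0,"dz": -20,"spin": 0,"claw": 0.3}

```text
time: 41.45
tool_pos: [0.505, 0.0266, 0.1111]
ee_rot: [-0.002, 0.707, 0.707, -0.001]
force: [-0.3, -0.2, 0.2]
width: 0.657
finger_force: 0.0
```

Emit:
send_rows:
  commands:
    - {"dx": 0,"dy": 0,"dz": -40,"spin": 0,"claw": 0.3}
    - {"dx": 0,"dy": 0,"dz": -40,"spin": 0,"claw": 0.3}
    - {"dx": 0,"dy": 40,"dz": -30,"spin": 0,"claw": 0.3}
    - {"dx": 0,"dy": 40,"dz": 0,"spin": 0,"claw": 0.3}
    - {"dx": 0,"dy": 40,"dz": 0,"spin": 0,"claw": 0.3}

```text
time: 41.95
tool_pos: [0.6286, 0.0264, 0.2248]
ee_rot: [0.002, 0.707, 0.707, 0.001]
force: [0.7, -0.5, -0.0]
width: 0.702
finger_force: 0.0
```

Emit:
send_rows:
  commands:
    - {"dx": 20,"dy": 0,"dz": 0,"spin": 0,"claw": 0.3}
    - {"dx": 0,"dy": 0,"dz": 0,"spin": 0,"claw": 0.3}
    - {"dx": 0,"dy": 0,"dz": 0,"spin": 0,"claw": 0.3}
    - {"dx": 0,"dy": 0,"dz": 0,"spin": 0,"claw": 0.3}

```text
time: 42.35
tool_pos: [0.6257, 0.046, 0.2225]
ee_rot: [-0.0, 0.707, 0.707, -0.001]
force: [0.2, -0.1, 0.1]
width: 0.703
finger_force: 0.0
```

```bash
python3 - <<'E'
from h import *
quad('q5');w=load("wrist");st=manip.read_state();print(st["tool_pos"],st["force"])
a=load("scene");b=load("side")
cv2.imwrite("pics/f5.png",cv2.resize(np.vstack([np.hstack([a["frame"][100:400,80:460],b["frame"][100:400,130:510]])]),None,fx=1.04,fy=1.04)[:,:,::-1])
f=(w["frame"].min(2)>200).astype(np.uint8)
for n,s,x in(("scene",a,(285,202)),):
    g=s["frame"].min(2); o=dict(np.load("s2.npz"))
s0=cv2.imread("pics/scene0.png")[:,:,::-1];d0=cv2.imread("pics/side0.png")[:,:,::-1]
for o,n,p in((s0,a["frame"],(285,202)),(d0,b["frame"],(274,194)),(s0,a["frame"],(217,247)),(d0,b["frame"],(332,258)),(s0,a["frame"],(400,233)),(s0,a["frame"],(368,255)),(s0,a["frame"],(295,315))):
    x,y=p;t=np.ascontiguousarray(o[y-10:y+11,x-10:x+11]);r=cv2.matchTemplate(n[y-30:y+31,x-30:x+31],t,cv2.TM_CCOEFF_NORMED);_,v,_,l=cv2.minMaxLoc(r);print(p,round(v,3),l[0]-20,l[1]-20)
E
```

```text
[0.62613859 0.0457801  0.22278815] [-0.79483598  0.80111311  0.22216023]
(285, 202) 0.993 1 0
(274, 194) 0.996 0 -1
(217, 247) 0.886 0 0
(332, 258) 0.619 -1 13
(400, 233) 0.999 0 0
(368, 255) 1.0 0 0
(295, 315) 0.997 0 0
```

View pics/f5.png

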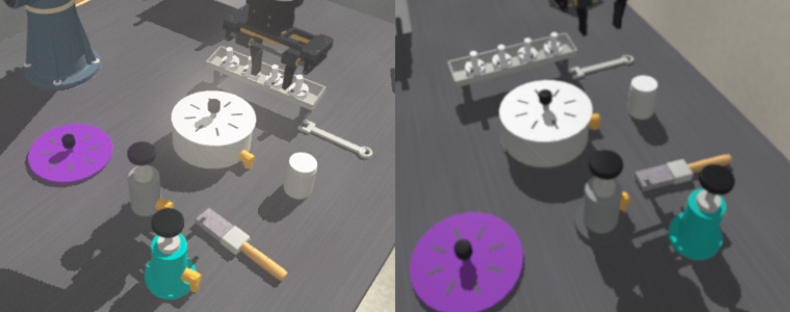

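The lid looks seated (scene crop 213,107), and the castings and bystanders are in place. One template score on the pump head was low, so I'm checking its height directly.

```bash
python3 - <<'E'
from h import *
a,b=load("scene"),load("side")
def blob(s,c,r):
    g=s["frame"].max(2); x,y=c; w=np.ascontiguousarray(g[y-r:y+r,x-r:x+r]); t=min(cv2.threshold(w,0,255,cv2.THRESH_OTSU)[0],w.min()+30)
    n,l,st,ce=cv2.connectedComponentsWithStats((w<=t).astype(np.uint8)); i=1+np.argmax(st[1:,4]); return ce[i]+[x-r,y-r],st[i]
for c,d,r in(((217,248),(332,258),20),((285,202),(274,194),12)):
    p,u=blob(a,c,r);q,v=blob(b,d,r);print(p,u,q,v,tri(a,p,b,q))
s0=cv2.imread("pics/side0.png")
print("castings")
cv2.imwrite("pics/g.png",np.hstack([cv2.resize(s0[230:340,290:380],(360,440)),cv2.resize(b["frame"][230:340,290:380][:,:,::-1],(360,440))]))
E
```

```text
[218.19104991 249.05679862] [  6   9  34  31 581] [332.43161094 258.63981763] [  3   7  34  27 658] (array([ 0.5269122 , -0.20661531,  0.14558316]), np.float64(0.0009932100125042043))
[285.21538462 201.6       ] [  7   5  11  14 130] [274.35955056 194.19101124] [ 7  6 11 13 89] (array([0.50716149, 0.02608511, 0.10544952]), np.float64(0.00285217453585795))
castings
```

View pics/g.png

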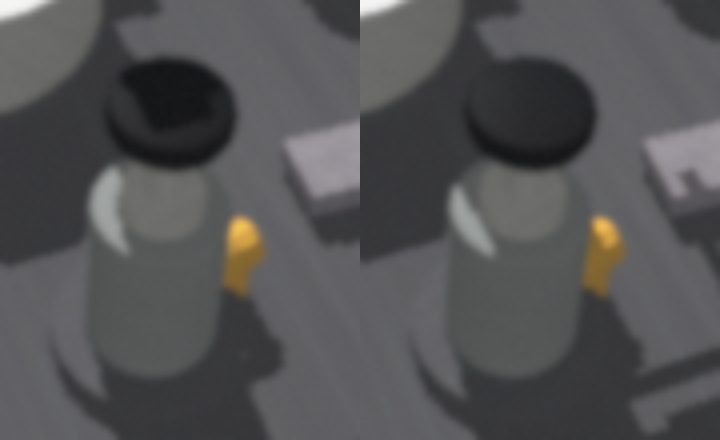

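The plunger is fully up, as at the start; only the shadow differs. The lid is back where it was, with the knob within 2 mm. Handing in.

```bash
python3 -c "
from rig import manip
print(manip.finish_job())"
```

```text
the job is handed in; nothing more can be done
None
```

The job is handed in, with no verdict returned. The plunger was pressed to its stop four times with the lid on, all four castings stand in the tray, and the lid is back on the pot (it had been knocked aside on the bench and was re-measured first). The camera check before hand-in showed the plunger up and the bystanders unmoved.

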